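# Put the stacking rings away on the swing-out post and snap the toy cupboard shut

### The arm

A 6-joint arm with a two-finger parallel gripper is mounted at the origin on the work surface. World frame = base frame: x ahead of the robot, y to its left, z up, the work surface at z = 0. Lengths are in m, angles in rad, forces in N, time in s.
With the tool pointing down it reaches from about 0.375 to 0.975 m from the base axis. Payload 3.8 kg.
Tool frame: the origin (TCP) lies on the centre line of the jaws, within the pads' length; the fingertips stand 17 mm ahead of it and the grasp point (between the pads) lies 2 mm behind it (bot.tip_extent is the distance from the TCP to the fingertips, in m); z points along the fingers, y is the line along which they close (so a half turn about z gives the same grasp; the last joint's range is limited). The gripper opens to 85 mm and grips with 20 to 120 N. Pads are 22 mm wide; open, the fingers measure 114 mm over their backs; the gripper's body (76 mm by 85 mm) begins 54 mm behind the grasp point. The pads swing forward as they close: fully open they stand 13 mm farther back than shut.
Start: joints at [1.133, 0.264, 1.604, -0, 1.274, -0.037], TCP at [0.263, 0.622, 0.248] pointing down, gripper open.
Joint ranges: [-2.63, 2.63], [-0.94, 2.18], [0.31, 2.57], [-1.31, 4.45], [0, 2.66], [-2.55, 2.55]. Speed limits (rad/s): [2.57, 2.57, 3.14, 3.14, 3.14, 3.14].

### API

Orientations are given as a rotation vector (axis times angle).
In Python, from workcell import readout, read_camera, finish_job, bot gives the robot as it stands.
- The arm moves only by the tool jog_arm, never from a script. Its argument "deltas" is one flat list of numbers, 7 for each row, row after row: the shift along the tool's x, y, z in m, then the turn, a rotation vector about the tool's x, y, z in degrees, then the gripper command: -1 is shut, 1 is fully open, values between are in proportion. A call has 1 to 8 rows; each row is the pose to reach, as a shift and turn from the pose commanded when the call began, along the tool's axes at that moment; what a row does not reach only later rows make up. A row lasts 1/10 s, in which the tool goes at most 50 mm and 8.59 degrees, less where a joint would pass 70% of its speed; a pose out of reach is approached as far as the arm can. A call with a gripper value outside its range is refused whole. The fingers move at their own pace and stop on an object; "squeeze" is the grip in N (left out, the last holds). Time passes only in rows, so rows that repeat a pose let the fingers close. It gives the time, the measured TCP pose, the force, the opening and the grip force at its end, in the units of the state.
- readout.read_state(): the state, without advancing time (a new reading comes with each control period).
- read_camera(name): name is "side" or "top" or "wrist"; returns a dict with "color" (400x640x3 uint8, blue, green, red), "fx", "fy", "cx", "cy" (pixels), "origin" and "attitude" of the camera in the world. Camera axes: x right, y down, z forward; pixel columns grow to the right and rows downward; lengths in m; the calibration is good to about 2 mm. A picture is of the moment at which its call begins. There is no depth.
- finish_job(): hands the job in; it is judged then, once.
The state is a dict: "time": time; "q": joint angles; "joint_vel": joint speeds; "joint_torque": joint torques, N m; "tool_pos": TCP position; "tcp_rot": TCP orientation; "wrist_force": force on the tool from outside, world axes, zero at the start; "torque": the same for the moment, N m; "width": opening from 0.0 (shut) to 1.0 (fully open); "grip_force": force on a finger pad.
Only numpy, scipy, OpenCV 4.12 (cv2) and the standard library are available. Lean on these libraries where they do the work, as an engineer would, in place of code of your own. Each camera call takes 0.05 s, during which the arm holds its last target. There are 200 camera calls.

### The job

Put the baby's stacking toy away: pull the little toy cupboard's door out of its roller catch and swing it wide open, so that the post on the inside of the door comes out, and thread every wooden ring lying on the dresser down the post fully home, widest at the bottom and narrowing upwards. Then push the door shut until the catch snaps and holds it, with all the rings still on the post. Leave the pacifier case and the ceramic dish that lie among the rings where they are.

Things in the scene. Friction and masses are not known exactly. Their poses are not given: they have to be found in the camera images.
- door (a joint): toy cupboard door's hinge angle, rad: 0 = shut, grows to 1.8 as it opens towards the robot, clockwise from above (hinge on its left edge seen from the robot). A sprung roller catch at the free edge holds it: 5 to 8 N at the handle pulls it through or pushes it past; it acts below 0.1, its crest is at 0.05, and once passed it snaps the door to 0; not passed, the door rests ajar near 0.1. Elsewhere it stays where left
- door_handle (a point): middle of the door's horizontal steel pull bar: 10 mm thick, 56 mm long, centre 40 mm off the door's outer face, 100 mm above the dresser (top of door and cupboard 125 mm), so it can be pinched from above. Axes turn with the door: x = its normal, pointing into the cupboard when shut, y along the door to the hinge, z up. From here the hinge lies at x +52, y +140 mm
- door_hinge (a point): point on the vertical hinge axis, 100 mm above the dresser, axes as the handle. The door panel runs 174 mm along -y, 12 mm thick on its -x side. Behind it the cupboard, fixed to the dresser: white sides, clear top, no floor, 180 wide x 140 deep x 125 mm high; its place and yaw vary
- post_foot (a point): foot of the wooden post, on the upper face of the swing-out tray (beech disc 100 mm across, face 14 mm above the dresser). Tray and post hang on the inside of the door and swing with it, at x +62, y -85 mm from the hinge in door axes: inside the cupboard when shut; at 1.5 rad or more clear in front of it, the door panel 62 mm to one side
- post_tip (a point): top of the post: 12 mm in diameter, 87 mm above the tray, top 7 mm tapered. Same axes as the door.
- ring1_c (a point): centre (half-way up) of a plain wooden stacking ring, 68 mm outer diameter, 18 mm hole, 13 mm thick, lying flat at the start somewhere on the dresser; z is its axis (it may lie either face up). May be absent.
- ring2_c (a point): centre (half-way up) of a plain wooden stacking ring, 61 mm outer diameter, 18 mm hole, 13 mm thick, lying flat at the start somewhere on the dresser; z is its axis (it may lie either face up). May be absent.
- ring3_c (a point): centre (half-way up) of a plain wooden stacking ring, 54 mm outer diameter, 18 mm hole, 13 mm thick, lying flat at the start somewhere on the dresser; z is its axis (it may lie either face up). May be absent.
- ring4_c (a point): centre (half-way up) of a plain wooden stacking ring, 47 mm outer diameter, 18 mm hole, 13 mm thick, lying flat at the start somewhere on the dresser; z is its axis (it may lie either face up). May be absent.
- ring5_c (a point): centre (half-way up) of a plain wooden stacking ring, 40 mm outer diameter, 18 mm hole, 13 mm thick, lying flat at the start somewhere on the dresser; z is its axis (it may lie either face up). May be absent.
- ring6_c (a point): centre (half-way up) of a plain wooden stacking ring, 33 mm outer diameter, 18 mm hole, 13 mm thick, lying flat at the start somewhere on the dresser; z is its axis (it may lie either face up). May be absent.
- case_c (a point): bystander: centre of the mint plastic pacifier case, 64 x 48 x 32 mm high (z up), lying among the rings
- dish_c (a point): bystander: centre of the small white ceramic dish, 84 mm across, 20 mm high, lying among the rings
Mind the look-alikes: they are no part of the job. What is shaped like the part that bears ring3_c but blue or turquoise is not meant.

How it is judged:
By the outcome, as a careful person would: the job done as asked, in the order asked, and still so for the second after the job is handed in, with the robot touching nothing.
Of ring1, ring2, ring3, ring4, ring5, ring6 only 4 to 6 are there at a start; the rules pass over those that are not, and their reading is None.
At some moment in a run one of ring1, ring2, ring3, ring4, ring5, ring6 may be knocked a few centimetres aside while the robot is not near it.
Once in a run the grip may slacken for a moment while it holds something.
It also fails if it takes over 210 s, if anything falls off the work surface, if the arm or the gripper's body presses on something with over 40 N, if the wrist force passes 120 N, or if a joint passes its speed limit or range.

## Working session

There is one attempt and no reset: what is moved stays moved. The work goes in short steps, Python scripts to look and compute and a tool call to move; the robot and the scene stay as the last step left them, time stands still between calls to the robot, and variables do not carry over. Pictures are saved under pics/ and viewed, at most 14 in all, crops included, and the job is handed in when it is done.

Besides the shell and the picture viewer there is one more tool, called after ">>>" by a JSON object that holds its "fn" and its "kwargs", one argument or row to a line. jog_arm: Moves the arm, as the interface text tells. Its arguments: {"type":"object","properties":{"deltas":{"type":"array"},"squeeze":{"type":"number"}},"required":["deltas"]}

```bash
ls; mkdir -p pics
python3 - <<'E'
from workcell import readout, read_camera, bot
import cv2,numpy as np
for n in ["top","side"]:
    c=read_camera(n); cv2.imwrite(f"pics/{n}0.png",c["color"]); print(n,[c[k] for k in("fx","fy","cx","cy")],c["origin"],c["attitude"])
s=readout.read_state(); print(s); print([a for a in dir(bot) if a[0]!='_'])
E
```

```text
pics
top [470.184208517021, 470.184208517021, 323.22208654038974, 199.26987410158128] [ 0.18553285 -0.07529703  1.48235258] [-1.9989552   2.2104259  -0.24236289]
side [452.75927086577707, 452.75927086577707, 322.93104941020107, 204.45354968550816] [ 0.23285876 -0.87753888  1.00020016] [-2.38062915  0.3961388  -0.1541024 ]
{'time': 0.1, 'q': array([ 1.13308761e+00,  2.64722094e-01,  1.60524252e+00,  1.06930083e-05,
        1.27371188e+00, -3.69091215e-02]), 'joint_vel': array([ 1.02742223e-03, -1.59642609e-03, -7.49507688e-04,  8.18550497e-05,
        2.47120762e-03, -1.40968848e-03]), 'joint_torque': array([-8.88195655e-05, -5.16707361e+01, -3.68592167e+01, -3.85129522e-05,
        6.29474816e-03, -1.95344012e-05]), 'tool_pos': array([0.26309102, 0.62093205, 0.24705391]), 'tcp_rot': array([-0.62527405, -3.07822781,  0.00317727]), 'wrist_force': array([0.04691024, 0.20148754, 0.67196917]), 'torque': array([-0.03087635,  0.01530754,  0.02213305]), 'grip_force': 0.0, 'width': 0.999896806550392}
['MotionError', 'tip_extent']
```

View pics/top0.png

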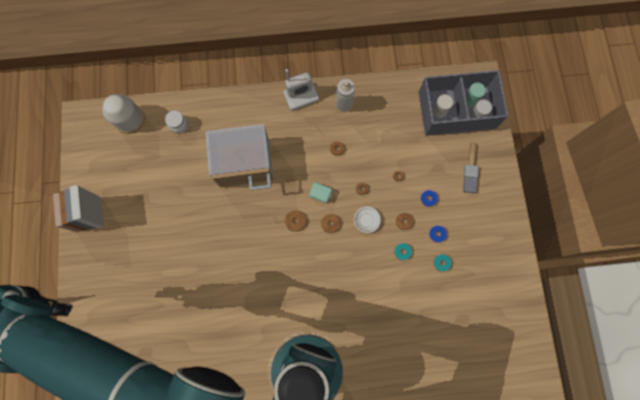

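View pics/side0.png

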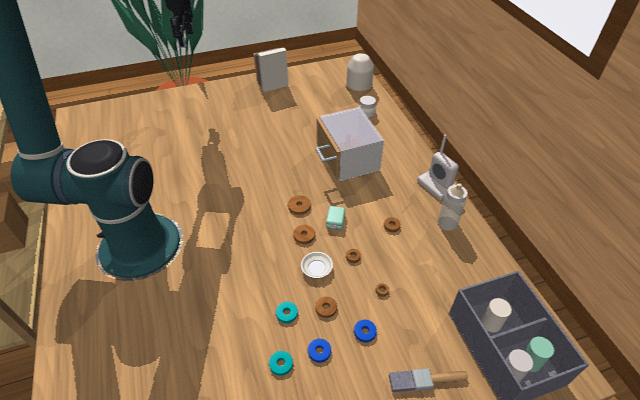

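Top view: cupboard at about (238,150) with handle at (260,181). There are six brown wooden rings at (296,220), (331,223), (405,221), (338,148), (363,188) and (399,176). The mint case is at (321,192) and the dish at (368,220). The blue rings (429,198), (438,234) and turquoise rings (403,252), (443,263) are look-alikes, so only the natural brown ones fit. I'll measure them all and confirm in one enlarged crop.

```bash
cat > h.py <<'E'
from workcell import readout, read_camera, finish_job, bot
import cv2, numpy as np
from scipy.spatial.transform import Rotation as R
def ray(c,u,v):
    d=R.from_rotvec(c["attitude"]).as_matrix()@np.array([(u-c["cx"])/c["fx"],(v-c["cy"])/c["fy"],1.]); return np.array(c["origin"]),d
def at_z(c,u,v,z):
    o,d=ray(c,u,v); return o+d*(z-o[2])/d[2]
def proj(c,p):
    x=R.from_rotvec(c["attitude"]).as_matrix().T@(np.array(p,float)-c["origin"]); return c["cx"]+c["fx"]*x[0]/x[2], c["cy"]+c["fy"]*x[1]/x[2]
def brown(c):
    h=cv2.cvtColor(c["color"],cv2.COLOR_BGR2HSV)
    return h
def rel(p,s=None):
    "world target -> shift in tool axes"
    s=s or readout.read_state(); return R.from_rotvec(s["tcp_rot"]).as_matrix().T@(np.array(p)-s["tool_pos"])
E
python3 - <<'E'
from h import *
c=read_camera("top"); s=read_camera("side")
h=cv2.cvtColor(c["color"],cv2.COLOR_BGR2HSV)
for u,v in [(296,220),(331,223),(405,221),(338,148),(363,188),(399,176)]:
    w=h[v-14:v+15,u-14:u+15]; col=c["color"][v-14:v+15,u-14:u+15].astype(int)
    bg=np.median(col.reshape(-1,3),0)
    sat=col[:,:,2]-col[:,:,0]; ratio=col[:,:,0]/(col[:,:,2]+1)
    m=((ratio<0.42)).astype(np.uint8)
    n,l,st,ce=cv2.connectedComponentsWithStats(m)
    k=1+np.argmax(st[1:,4]); cs,_=cv2.findContours((l==k).astype(np.uint8),cv2.RETR_EXTERNAL,cv2.CHAIN_APPROX_NONE)
    (x,y),r=cv2.minEnclosingCircle(max(cs,key=cv2.contourArea)); a=cv2.contourArea(cv2.convexHull(cs[0]))
    U,V=u-14+x,v-14+y
    p=at_z(c,U,V,0.0065); print((round(U,1),round(V,1)),p.round(4),"D",2000*(r+.5)*1.475/470, "refl",np.linalg.norm(p[:2]), ratio[0,0].round(2),ratio.min().round(2))
for n,uv,z in [("h",(260,186),.1),("hl",(249,187),.1),("hr",(271,186),.1),("dish",(368,220),.02),("case",(321,192),.032),("cTL",(206,133),.125),("cTR",(266,127),.125),("cBR",(270,173),.125),("cBL",(211,180),.125)]:
    print(n,at_z(c,*uv,z).round(4))
big=cv2.resize(c["color"][110:270,190:460],None,fx=2.95,fy=2.95,interpolation=cv2.INTER_CUBIC); cv2.imwrite("pics/crop1.png",big)
E
```

```text
(290.7, 217.9) [0.4671 0.0065 0.0065] D 35.21140367426771 refl 0.4671436047888443 0.61 0.41
(332.0, 225.0) [ 0.4312 -0.1223  0.0065] D 48.40010156022741 refl 0.44816672485790676 0.61 0.39
(404.0, 221.0) [ 0.421  -0.3516  0.0065] D 47.521160511260334 refl 0.5484830692765554 0.6 0.4
(336.4, 148.2) [ 0.6847 -0.1633  0.0065] D 37.20247268676758 refl 0.703854983866167 0.6 0.4
(364.5, 186.0) [ 0.5477 -0.2403  0.0065] D 14.454219430050951 refl 0.5981210372958389 0.6 0.4
(397.0, 172.0) [ 0.5838 -0.3512  0.0065] D 3.1389255318990377 refl 0.6812984883965283 0.6 0.42
h [0.5567 0.0856 0.1   ]
hl [0.557  0.1191 0.1   ]
hr [0.5534 0.0524 0.1   ]
dish [ 0.4334 -0.2366  0.02  ]
case [ 0.5359 -0.0978  0.032 ]
cTL [0.7337 0.2354 0.125 ]
cTR [0.7345 0.0513 0.125 ]
cBR [0.5871 0.05   0.125 ]
cBL [0.5833 0.2272 0.125 ]
```

View pics/crop1.png

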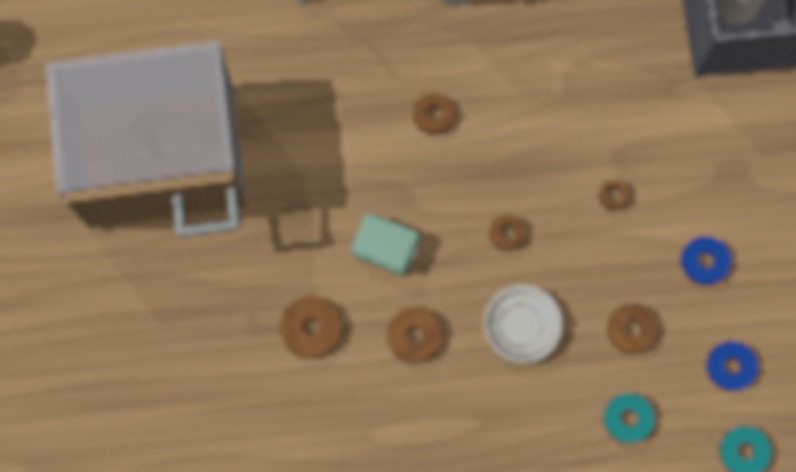

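The crop shows six wooden rings, widest to narrowest at crop pixels (313,326), (417,334), (634,328), (436,113), (509,232), (616,195). The blue and turquoise ones are the look-alikes. The handle bar runs (177,233)–(236,228).

Run:
```python
from h import *
c=read_camera("top"); s=readout.read_state()
f=lambda x,y,z:at_z(c,190+x/2.95,110+y/2.95,z)
for i,(x,y) in enumerate([(313,326),(417,334),(634,328),(436,113),(509,232),(616,195)],1): print("ring",i,f(x,y,.013).round(4))
print("bar",f(177,233,.1).round(4),f(236,228,.1).round(4)); print("top edges",f(62,195,.125).round(4),f(236,182,.125).round(4),f(48,64,.125).round(4),f(219,43,.125).round(4))
print(R.from_rotvec(s["tcp_rot"]).as_matrix().round(3), bot.tip_extent)
# side view check of the handle & hinge corner
sd=read_camera("side"); print("side-proj bar", proj(sd,f(206.5,230.5,.1)))
o=sd["color"][90:190,290:400]; cv2.imwrite("pics/side1.png",cv2.resize(o,None,fx=5,fy=5,interpolation=cv2.INTER_CUBIC))
```

```text
ring 1 [ 0.4559 -0.0103  0.013 ]
ring 2 [ 0.436  -0.1207  0.013 ]
ring 3 [ 0.419  -0.3532  0.013 ]
ring 4 [ 0.6818 -0.1675  0.013 ]
ring 5 [ 0.5381 -0.2322  0.013 ]
ring 6 [ 0.5678 -0.3539  0.013 ]
bar [0.5505 0.1164 0.1   ] [0.5497 0.0557 0.1   ]
top edges [0.5954 0.2266 0.125 ] [0.5912 0.0497 0.125 ] [0.7378 0.2344 0.125 ] [0.7429 0.0561 0.125 ]
[[-0.921  0.39  -0.   ]
 [ 0.39   0.921 -0.001]
 [ 0.    -0.001 -1.   ]] 0.017
side-proj bar (np.float64(318.34608306947166), np.float64(153.98411877534045))
```

View pics/side1.png

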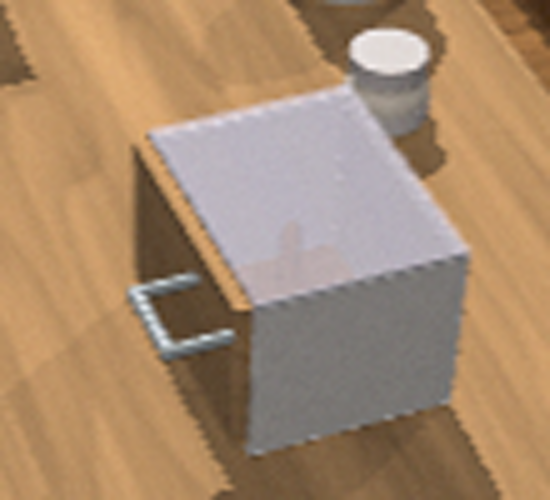

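>>> {"fn": "jog_arm", "kwargs": {
  "deltas": [-0.475,-0.38,0.047,0,0,67,1,-0.475,-0.38,0.047,0,0,67,1,-0.475,-0.38,0.047,0,0,67,1,-0.475,-0.38,0.047,0,0,67,1,-0.475,-0.38,0.047,0,0,67,1,-0.475,-0.38,0.047,0,0,67,1,-0.475,-0.38,0.047,0,0,67,1,-0.475,-0.38,0.047,0,0,67,1]
}}

```text
time: 1.1
tool_pos: [0.4535, 0.2688, 0.2176]
tcp_rot: [2.226, 2.216, 0.001]
wrist_force: [0.8, -1.2, -0.7]
width: 0.998
grip_force: 0.0
```

>>> {"fn": "jog_arm", "kwargs": {
  "deltas": [-0.183,0.098,0.018,0,0,0,1,-0.183,0.098,0.018,0,0,0,1,-0.183,0.098,0.018,0,0,0,1,-0.183,0.098,0.018,0,0,0,1,-0.183,0.098,0.018,0,0,0,1,-0.183,0.098,0.018,0,0,0,1,-0.183,0.098,0.018,0,0,0,1]
}}

```text
time: 1.8
tool_pos: [0.5506, 0.0882, 0.1994]
tcp_rot: [-2.221, -2.221, -0.0]
wrist_force: [0.5, -0.2, -0.1]
width: 1.001
grip_force: 0.0
```

Run:
```python
from h import *
s=readout.read_state(); print(s["tool_pos"],R.from_rotvec(s["tcp_rot"]).as_matrix().round(3).tolist(),s["q"].round(3))
c=read_camera("wrist"); print([c[k] for k in("fx","cx","cy","origin","attitude")], proj(c,[.552,.086,.1]))
cv2.imwrite("pics/w1.png",c["color"])
```

```text
[0.5505824  0.08824887 0.19939993] [[-0.0, 1.0, -0.001], [1.0, 0.0, 0.001], [0.001, -0.001, -1.0]] [1.140e-01 8.000e-02 1.911e+00 1.000e-03 1.151e+00 1.130e-01]
[356.8065211163003, 323.3144379352161, 197.79362164779522, array([0.55038132, 0.17110504, 0.32411159]), array([ 2.81663134e+00,  1.98101461e-03, -1.34271118e-03])] (np.float64(325.95595047965475), np.float64(211.3494591998689))
```

View pics/w1.png

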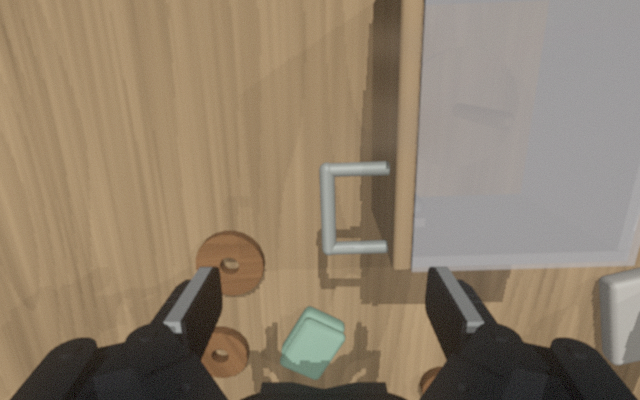

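Run:
```python
from h import *
c=read_camera("wrist")
a,b=at_z(c,325.5,168,.1),at_z(c,329.5,247,.1); print(a,b,(a+b)/2,np.linalg.norm(a-b),np.arctan2(-(a-b)[0],(a-b)[1]))
print("panel top outer edge",at_z(c,401,100,.125),at_z(c,393,268,.125),at_z(c,412,268,.125))
for n,uv,z in [("ring1",(230.5,262.5),.013),("ring2",(221,352),.013)]: print(n,at_z(c,*uv,z).round(4))
# edge-fit of bar: bright columns per row
g=c["color"][:,:,0].astype(float)
xs=[]
for v in range(180,238,4):
    r=g[v,312:346]; bg=np.median(r); w=np.clip(r-bg-15,0,None); xs.append((v,round(312+(w*np.arange(34)).sum()/max(w.sum(),1),1)))
print(xs)
```

```text
[0.5514561  0.11636457 0.1       ] [0.55448384 0.0599877  0.1       ] [0.55296997 0.08817614 0.1       ] 0.056458105455060505 0.05365393508687023
panel top outer edge [0.59185423 0.16026959 0.125     ] [0.59417232 0.05789099 0.125     ] [0.60615551 0.05792615 0.125     ]
ring1 [ 4.592e-01 -4.000e-04  1.300e-02]
ring2 [ 0.4403 -0.1089  0.013 ]
[(180, np.float64(326.8)), (184, np.float64(326.8)), (188, np.float64(327.0)), (192, np.float64(327.1)), (196, np.float64(327.0)), (200, np.float64(327.4)), (204, np.float64(327.5)), (208, np.float64(327.5)), (212, np.float64(327.7)), (216, np.float64(327.9)), (220, np.float64(328.0)), (224, np.float64(328.0)), (228, np.float64(328.1)), (232, np.float64(328.4)), (236, np.float64(328.5))]
```

Wrist view: the bar spans (326,168)–(330,247), which gives 56.5 mm length, matching. Its centre is (0.553, 0.088) and the yaw about 0.03. Now I'll pre-close the gripper and descend.

>>> {"fn": "jog_arm", "kwargs": {
  "deltas": [0,0.002,0,0,0,-1.7,-0.3,0,0.002,0,0,0,-1.7,-0.3,0,0.002,0.02,0,0,-1.7,-0.3,0,0.002,0.04,0,0,-1.7,-0.3,0,0.002,0.04,0,0,-1.7,-0.3],
  "squeeze": 60
}}

```text
time: 2.4
tool_pos: [0.5502, 0.0885, 0.1566]
tcp_rot: [-2.184, -2.253, 0.007]
wrist_force: [0.1, -1.0, -0.4]
width: 0.35
grip_force: 0.0
```

>>> {"fn": "jog_arm", "kwargs": {
  "deltas": [0,0.002,0.02,0,0,0,-0.3,0,0.002,0.04,0,0,0,-0.3,0,0.002,0.058,0,0,0,-0.3,0,0.002,0.058,0,0,0,-0.3,0,0.002,0.058,0,0,0,-1,0,0.002,0.058,0,0,0,-1,0,0.002,0.058,0,0,0,-1,0,0.002,0.058,0,0,0,-1]
}}

```text
time: 3.2
tool_pos: [0.5535, 0.0881, 0.1026]
tcp_rot: [-2.186, -2.253, 0.003]
wrist_force: [-5.7, 0.2, 2.4]
width: 0.093
grip_force: 58.5
```

Run:
```python
from h import *
s=readout.read_state(); print(s["tool_pos"],R.from_rotvec(s["tcp_rot"]).as_matrix().round(3).tolist(),s["q"].round(3),s["width"],s["grip_force"],s["wrist_force"])
```

```text
[0.55348211 0.08809315 0.10260611] [[-0.03, 1.0, -0.003], [1.0, 0.03, 0.0], [0.0, -0.003, -1.0]] [1.130e-01 1.860e-01 1.986e+00 1.000e-03 9.720e-01 8.200e-02] 0.09296766831139677 58.51965665817261 [-5.72328161  0.20106497  2.43173724]
```

Run:
```python
from math import *
for i in range(1,9):
    t=.1*i;c,s=cos(t),sin(t); print(round(.14-(c*.14-s*.052),4),round(.052-(s*.14+c*.052),4),round(degrees(t),2))
```

```text
0.0059 -0.0137 5.73
0.0131 -0.0268 11.46
0.0216 -0.0391 17.19
0.0313 -0.0504 22.92
0.0421 -0.0608 28.65
0.0538 -0.07 34.38
0.0664 -0.078 40.11
0.0798 -0.0847 45.84
```

>>> {"fn": "jog_arm", "kwargs": {
  "deltas": [0.006,-0.014,0,0,0,5.7,-1,0.013,-0.027,0,0,0,11.5,-1,0.0215,-0.039,0,0,0,17.2,-1,0.0315,-0.0505,0,0,0,22.9,-1,0.042,-0.061,0,0,0,28.6,-1,0.042,-0.061,0,0,0,28.6,-1],
  "squeeze": 70
}}

```text
time: 3.8
tool_pos: [0.4919, 0.1285, 0.1027]
tcp_rot: [2.676, 1.646, 0.0]
wrist_force: [-2.2, -3.1, 0.2]
width: 0.083
grip_force: 69.6
```

>>> {"fn": "jog_arm", "kwargs": {
  "deltas": [0.006,-0.014,0,0,0,5.7,-1,0.013,-0.027,0,0,0,11.5,-1,0.0215,-0.039,0,0,0,17.2,-1,0.0315,-0.0505,0,0,0,22.9,-1,0.042,-0.061,0,0,0,28.6,-1,0.054,-0.07,0,0,0,34.4,-1,0.054,-0.07,0,0,0,34.4,-1]
}}

```text
time: 4.5
tool_pos: [0.4549, 0.2086, 0.1026]
tcp_rot: [-3.042, -0.783, -0.0]
wrist_force: [-3.8, -2.5, 3.9]
width: 0.085
grip_force: 70.2
```

>>> {"fn": "jog_arm", "kwargs": {
  "deltas": [0.006,-0.014,0,0,0,5.7,-1,0.013,-0.027,0,0,0,11.5,-1,0.0215,-0.039,0,0,0,17.2,-1,0.0315,-0.0505,0,0,0,22.9,-1,0.0315,-0.0505,0,0,0,22.9,-1]
}}

```text
time: 5.0
tool_pos: [0.4593, 0.268, 0.1026]
tcp_rot: [-3.136, -0.165, -0.002]
wrist_force: [-2.3, -1.2, 3.8]
width: 0.084
grip_force: 70.6
```

Run:
```python
from h import *
s=readout.read_state(); print(s["tool_pos"],R.from_rotvec(s["tcp_rot"]).as_matrix().round(3).tolist(),s["q"].round(3),s["width"],s["grip_force"],s["wrist_force"])
c=read_camera("top");cv2.imwrite("pics/top2.png",cv2.resize(c["color"][100:270,180:460],None,fx=2.8,fy=2.8,interpolation=cv2.INTER_CUBIC))
```

```text
[0.45933459 0.26800366 0.10260006] [[0.994, 0.105, 0.001], [0.105, -0.994, 0.001], [0.002, -0.001, -1.0]] [0.481 0.133 2.049 0.    0.958 1.947] 0.08439120697997304 70.61338305473328 [-2.33655559 -1.19798547  3.83429807]
```

View pics/top2.png

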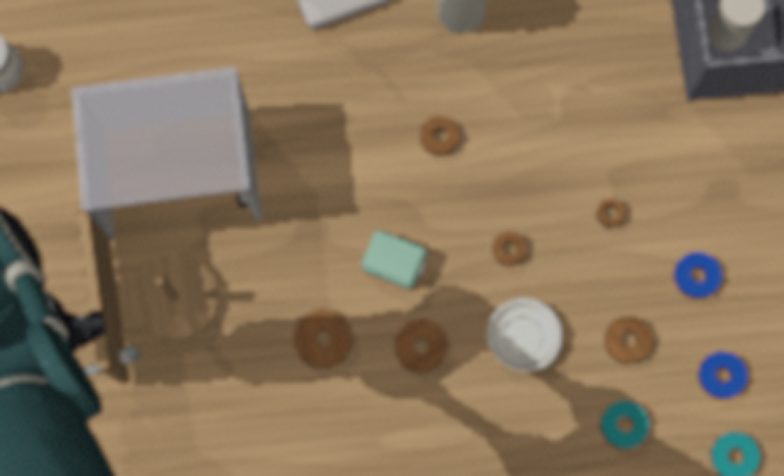

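>>> {"fn": "jog_arm", "kwargs": {
  "deltas": [0.0035,-0.008,0,0,0,3.4,-1,0.007,-0.0165,0,0,0,6.9,-1,0.007,-0.0165,0,0,0,6.9,-1,0.007,-0.0165,0,0,0,6.9,-0.4,0.007,-0.0165,0,0,0,6.9,-0.4,0.007,-0.0165,0,0,0,6.9,-0.4,0.007,-0.0165,-0.03,0,0,6.9,-0.4,0.007,-0.0165,-0.06,0,0,6.9,-0.4]
}}

```text
time: 5.85
tool_pos: [0.4621, 0.2833, 0.1606]
tcp_rot: [3.14, -0.027, -0.005]
wrist_force: [0.8, 0.2, -0.9]
width: 0.304
grip_force: 0.0
```

>>> {"fn": "jog_arm", "kwargs": {
  "deltas": [0,0,-0.05,0,0,0,-0.4,0,0.288,-0.06,0,0,-91,1,0,0.288,-0.06,0,0,-91,1,0,0.288,-0.06,0,0,-91,1,0,0.288,-0.06,0,0,-91,1,0,0.288,-0.06,0,0,-91,1,0,0.288,-0.06,0,0,-91,1,0,0.288,-0.06,0,0,-91,1]
}}

```text
time: 6.65
tool_pos: [0.4574, -0.0066, 0.2215]
tcp_rot: [2.803, 1.416, -0.0]
wrist_force: [1.3, 0.6, -0.1]
width: 1.001
grip_force: 0.0
```

```bash
cat >> h.py <<'E'
def st():
    s=readout.read_state(); M=R.from_rotvec(s["tcp_rot"]).as_matrix()
    print("t",round(s["time"],2),"pos",s["tool_pos"].round(4),"psi",np.degrees(np.arctan2(M[1,1],M[0,1])).round(2),"z",M[:,2].round(3),"w",round(s["width"],3),"g",round(s["grip_force"],1),"F",s["wrist_force"].round(1),"q6",s["q"][5].round(2)); return s
E
python3 -c "from h import *; st()"
```

```text
t 6.65 pos [ 0.4574 -0.0066  0.2215] psi -36.4 z [ 0.    -0.001 -1.   ] w 1.001 g 0.0 F [ 1.3  0.6 -0.1] q6 0.57
```

>>> {"fn": "jog_arm", "kwargs": {
  "deltas": [0,0,0,0,0,-36.4,1,0,0,0,0,0,-36.4,1,0,0,0,0,0,-36.4,1,0,0,0,0,0,-36.4,1,0,0,0,0,0,-36.4,1,0,0,0,0,0,-36.4,1]
}}

```text
time: 7.25
tool_pos: [0.4577, -0.0038, 0.2212]
tcp_rot: [-2.226, -2.217, 0.0]
wrist_force: [-0.7, 0.4, 0.7]
width: 1.003
grip_force: 0.0
```

```bash
cat >> h.py <<'E'
def ringfind(c,guess,D,z=.013,search=.03):
    "outer-contour fit of a brown ring in the local window about guess (world xy)"
    u,v=proj(c,[*guess,z]); u2,v2=proj(c,[guess[0]+D/2+search,guess[1],z]); h=int(np.hypot(u2-u,v2-v))
    x0,y0=max(0,int(u)-h),max(0,int(v)-h); w=c["color"][y0:int(v)+h,x0:int(u)+h]
    hsv=cv2.cvtColor(w,cv2.COLOR_BGR2HSV); best=None
    for t in range(100,230,6):
        m=cv2.inRange(hsv,(0,t,30),(25,255,255)); cs,_=cv2.findContours(m,cv2.RETR_EXTERNAL,cv2.CHAIN_APPROX_NONE)
        for k in cs:
            if len(k)<12: continue
            P=np.array([at_z(c,x0+q[0],y0+q[1],z)[:2] for q in cv2.convexHull(k)[:,0]])
            from scipy.optimize import least_squares
            f=least_squares(lambda a:np.hypot(P[:,0]-a[0],P[:,1]-a[1])-a[2],[*P.mean(0),D/2]); r=np.sqrt(np.mean(f.fun**2))
            sc=abs(2*f.x[2]-D)+2*r
            if best is None or sc<best[0]: best=(sc,f.x[:2],2*f.x[2],r,t)
    return best
E
cat > ring.py <<'E'
from h import *
import sys
i,gx,gy=int(sys.argv[1]),float(sys.argv[2]),float(sys.argv[3]); cam=sys.argv[4] if len(sys.argv)>4 else "wrist"
D=.075-.007*i; s=st(); c=read_camera(cam); b=ringfind(c,(gx,gy),D)
print("ring",b[1].round(4),"D",b[2].round(4),"D0",D,"rms",b[3].round(5),b[4],"uv",np.round(proj(c,[*b[1],.013]),1)); print("shift to it (tool), TCP z=.02:",rel([*b[1],.02],s).round(4))
if len(sys.argv)>5: cv2.imwrite(f"pics/{sys.argv[5]}.png",c["color"])
E
python3 ring.py 1 .458 -.005 wrist w2; python3 ring.py 1 .458 -.005 top
```

```text
t 7.25 pos [ 0.4577 -0.0038  0.2212] psi -0.23 z [-0. -0. -1.] w 1.003 g 0.0 F [-0.7  0.4  0.7] q6 -0.06
ring [ 0.4569 -0.0045] D 0.0675 D0 0.06799999999999999 rms 0.00045 106 uv [322.9 169.3]
shift to it (tool), TCP z=.02: [-0.0007 -0.0008  0.2012]
t 7.3 pos [ 0.4577 -0.0038  0.2213] psi -0.3 z [-0. -0. -1.] w 1.004 g 0.0 F [0.2 0.2 0.2] q6 -0.06
ring [0.48   0.0188] D 0.0631 D0 0.06799999999999999 rms 0.00188 100 uv [286.3 214. ]
shift to it (tool), TCP z=.02: [0.0228 0.0222 0.2013]
```

View pics/w2.png

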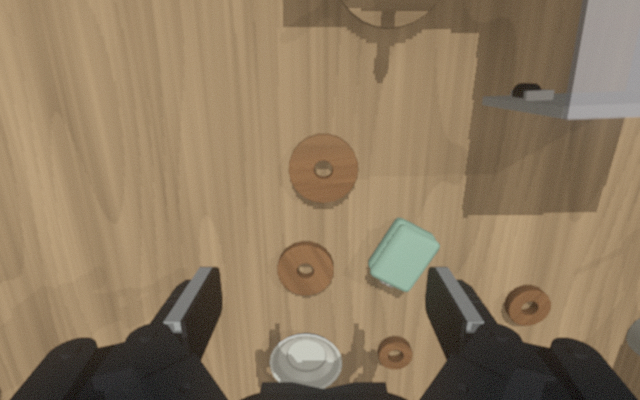

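Ring1 is at wrist pixel (323,169), measured D 67.5 mm, world (0.457, -0.0045). The tray edge shows at the top and ring2 at (306,268). Next is the grasp.

>>> {"fn": "jog_arm", "kwargs": {
  "deltas": [-0.001,-0.001,0.05,0,0,0,1,-0.001,-0.001,0.1,0,0,0,1,-0.001,-0.001,0.15,0,0,0,1,-0.001,-0.001,0.185,0,0,0,1,-0.001,-0.001,0.2,0,0,0,1,-0.001,-0.001,0.208,0,0,0,1,-0.001,-0.001,0.208,0,0,0,1]
}}

```text
time: 8.05
tool_pos: [0.4563, -0.0047, 0.0127]
tcp_rot: [-2.226, -2.215, 0.002]
wrist_force: [-0.6, 0.2, 0.0]
width: 1.0
grip_force: 0.0
```

>>> {"fn": "jog_arm", "kwargs": {
  "deltas": [0,0,0,0,0,0,-1,0,0,0,0,0,0,-1,0,0,0,0,0,0,-1,0,0,0,0,0,0,-1],
  "squeeze": 40
}}

```text
time: 8.45
tool_pos: [0.4586, -0.0048, 0.0156]
tcp_rot: [2.225, 2.214, 0.003]
wrist_force: [-2.5, 0.5, 6.7]
width: 0.772
grip_force: 43.3
```

```bash
python3 -c "from h import *; st()"
```

```text
t 8.45 pos [ 0.4586 -0.0048  0.0156] psi -0.29 z [ 0.003 -0.    -1.   ] w 0.772 g 43.3 F [-2.5  0.5  6.7] q6 -0.06
```

>>> {"fn": "jog_arm", "kwargs": {
  "deltas": [0,0,-0.03,0,0,0,-1,0,0,-0.08,0,0,0,-1,0.02,0.01,-0.12,0,0,0,-1,0.06,0.04,-0.15,0,0,0,-1,0.09,0.05,-0.185,0,0,0,-1,0.105,0.058,-0.185,0,0,0,-1,0.105,0.058,-0.185,0,0,0,-1,0.105,0.058,-0.185,0,0,0,-1]
}}

```text
time: 9.25
tool_pos: [0.5154, 0.1001, 0.1991]
tcp_rot: [2.225, 2.217, 0.0]
wrist_force: [-0.1, -0.4, -1.1]
width: 0.769
grip_force: 45.1
```

Run:
```python
from h import *
s=st(); c=read_camera("wrist"); cv2.imwrite("pics/w3.png",c["color"]); print(proj(c,[.5166,.1693,.101]),c["origin"]-s["tool_pos"])
b=ringfind(c,s["tool_pos"][:2],.068,s["tool_pos"][2]-.0025,.01); print(b, b[1]-s["tool_pos"][:2])
```

```text
t 9.25 pos [0.5154 0.1001 0.1991] psi -0.2 z [ 0.001 -0.    -1.   ] w 0.769 g 45.1 F [-0.1 -0.4 -1.1] q6 0.15
(np.float64(325.43716633856235), np.float64(101.23974060061417)) [-6.19982843e-05  8.29733732e-02  1.24628822e-01]
(np.float64(0.001050405468902673), array([0.51513269, 0.10294432]), np.float64(0.06793719947975173), np.float64(0.0004938024743271981), 112) [-0.00022726  0.00286195]
```

View pics/w3.png

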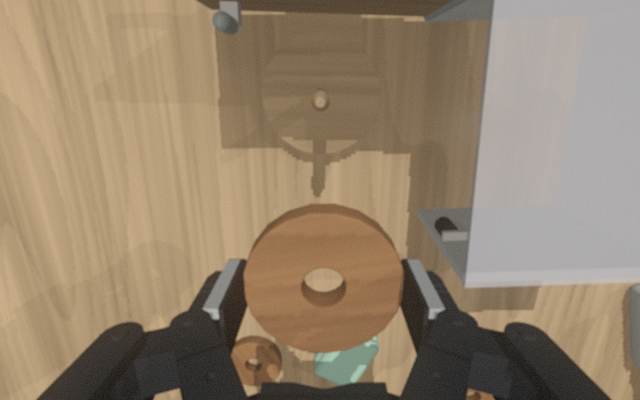

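```bash
cat >> h.py <<'E'
def postfind(c,guess=(.514,.169)):
    u,v=proj(c,[*guess,.101]); x0,y0=int(u)-18,int(v)-18; w=c["color"][y0:y0+36,x0:x0+36].copy()
    w=cv2.resize(w,None,fx=8,fy=8,interpolation=cv2.INTER_CUBIC); return w,x0,y0
E
python3 - <<'E'
from h import *
c=read_camera("wrist"); w,x0,y0=postfind(c); print(x0,y0); cv2.imwrite("pics/post.png",w)
print(at_z(c,320.5,99,.101))
E
```

```text
304 82
[0.51283337 0.17007859 0.101     ]
```

View pics/post.png

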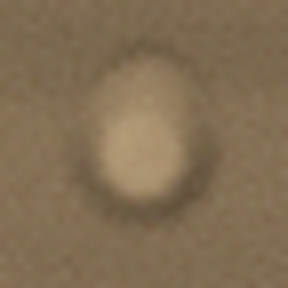

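>>> {"fn": "jog_arm", "kwargs": {
  "deltas": [0.04,-0.002,0,0,0,0,-1,0.0665,-0.002,0,0,0,0,-1,0.0665,-0.002,0,0,0,0,-1,0.0665,-0.002,0.03,0,0,0,-1,0.0665,-0.002,0.065,0,0,0,-1,0.0665,-0.002,0.08,0,0,0,-1,0.0665,-0.002,0.09,0,0,0,-1,0.0665,-0.002,0.1,0,0,0,-1]
}}

```text
time: 10.15
tool_pos: [0.5142, 0.1659, 0.0984]
tcp_rot: [2.227, 2.215, 0.0]
wrist_force: [0.9, 0.5, 0.2]
width: 0.769
grip_force: 45.1
```

Run:
```python
from h import *
s=st(); c=read_camera("wrist"); cv2.imwrite("pics/w4.png",c["color"][180:400,200:450])
```

```text
t 10.15 pos [0.5142 0.1659 0.0984] psi -0.32 z [ 0. -0. -1.] w 0.769 g 45.1 F [0.9 0.5 0.2] q6 0.27
```

View pics/w4.png

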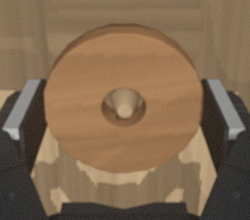

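Threaded: the post tip shows centred in the ring hole, with no force. I'll lower the ring and release it.

>>> {"fn": "jog_arm", "kwargs": {
  "deltas": [0,0,0.02,0,0,0,-1,0,0,0.035,0,0,0,-1,0,0,0.046,0,0,0,-1,0,0,0.046,0,0,0,-1,0,0,0.046,0,0,0,1,0,0,0.046,0,0,0,1,0,0,0.046,0,0,0,1,0,0,0.046,0,0,0,1]
}}

```text
time: 11.0
tool_pos: [0.5144, 0.1667, 0.0533]
tcp_rot: [2.226, 2.216, 0.002]
wrist_force: [0.6, 0.6, -0.2]
width: 1.002
grip_force: 0.0
```

>>> {"fn": "jog_arm", "kwargs": {
  "deltas": [0,0,-0.04,0,0,0,1,0,0,-0.09,0,0,0,1,-0.04,0,-0.13,0,0,0,1,-0.09,0,-0.15,0,0,0,1,-0.14,-0.02,-0.15,0,0,0,1,-0.19,-0.05,-0.16,0,0,0,1,-0.24,-0.075,-0.165,0,0,0,1,-0.278,-0.076,-0.165,0,0,0,1]
}}

```text
time: 11.8
tool_pos: [0.4379, -0.0987, 0.2179]
tcp_rot: [2.225, 2.216, 0.001]
wrist_force: [0.7, 0.3, 0.8]
width: 1.002
grip_force: 0.0
```

```bash
python3 ring.py 2 .438 -.113
python3 - <<'E'
from h import *
for n in("side",):
    c=read_camera(n); u,v=proj(c,[.513,.169,.06]); u,v=int(u),int(v); cv2.imwrite("pics/s2.png",cv2.resize(c["color"][v-50:v+50,u-60:u+60],None,fx=5,fy=5,interpolation=cv2.INTER_CUBIC))
E
```

```text
t 11.8 pos [ 0.4379 -0.0987  0.2179] psi -0.23 z [ 0.002 -0.    -1.   ] w 1.002 g 0.0 F [0.7 0.3 0.8] q6 -0.27
ring [ 0.4363 -0.1189] D 0.0601 D0 0.061 rms 0.00059 112 uv [321.7 189.7]
shift to it (tool), TCP z=.02: [-0.0201 -0.0019  0.1979]
```

View pics/s2.png

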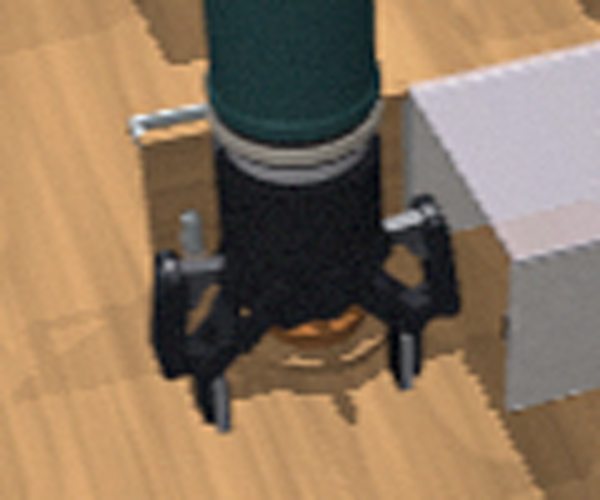

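Side view (s2): the arm is still in front of the post, and ring1 is visible down around the tray. Ring2 is found at (0.436, -0.119).

>>> {"fn": "jog_arm", "kwargs": {
  "deltas": [-0.008,-0.002,0.0,0,0,0,1,-0.008,-0.002,0.05,0,0,0,1,-0.008,-0.002,0.1,0,0,0,1,-0.008,-0.002,0.15,0,0,0,1,-0.008,-0.002,0.18,0,0,0,1,-0.008,-0.002,0.193,0,0,0,1,-0.008,-0.002,0.2,0,0,0,1,-0.008,-0.002,0.2,0,0,0,1]
}}

```text
time: 12.7
tool_pos: [0.4381, -0.1052, 0.017]
tcp_rot: [2.225, 2.217, 0.0]
wrist_force: [0.5, -0.2, 0.4]
width: 1.002
grip_force: 0.0
```

>>> {"fn": "jog_arm", "kwargs": {
  "deltas": [0,0,0,0,0,0,-1,0,0,0,0,0,0,-1,0,0,0,0,0,0,-1,0,0,0,0,0,0,-1,0,0,0,0,0,0,-1]
}}

```text
time: 13.2
tool_pos: [0.4394, -0.1062, 0.0194]
tcp_rot: [2.225, 2.213, 0.003]
wrist_force: [-1.8, 2.9, 8.5]
width: 0.676
grip_force: 40.4
```

The commanded pose had not caught up, so the grip is 13 mm off in y. I'll release, shift and re-measure.

>>> {"fn": "jog_arm", "kwargs": {
  "deltas": [0,0,0,0,0,0,1,0,0,0,0,0,0,1,0,0,0,0,0,0,1,-0.013,0,-0.04,0,0,0,1,-0.013,0,-0.09,0,0,0,1,-0.013,0,-0.1,0,0,0,1,-0.013,0,-0.1,0,0,0,1]
}}

```text
time: 13.9
tool_pos: [0.4395, -0.1195, 0.1195]
tcp_rot: [2.223, 2.212, 0.004]
wrist_force: [-0.9, -0.0, -0.1]
width: 1.0
grip_force: 0.0
```

```bash
python3 ring.py 2 .438 -.117
```

```text
t 13.9 pos [ 0.4395 -0.1195  0.1195] psi -0.29 z [ 0.006 -0.002 -1.   ] w 1.0 g 0.0 F [-0.9 -0.  -0.1] q6 -0.32
ring [ 0.4383 -0.1142] D 0.0612 D0 0.061 rms 0.00057 106 uv [321. 197.]
shift to it (tool), TCP z=.02: [ 0.0054 -0.0018  0.0995]
```

>>> {"fn": "jog_arm", "kwargs": {
  "deltas": [0.004,-0.002,0.05,0.1,0.3,0,1,0.004,-0.002,0.085,0.1,0.3,0,1,0.004,-0.002,0.1,0.1,0.3,0,1,0.004,-0.002,0.1,0.1,0.3,0,1,0.004,-0.002,0.1,0.1,0.3,0,-1,0.004,-0.002,0.1,0.1,0.3,0,-1,0.004,-0.002,0.1,0.1,0.3,0,-1,0.004,-0.002,0.1,0.1,0.3,0,-1]
}}

```text
time: 14.75
tool_pos: [0.4364, -0.115, 0.0179]
tcp_rot: [-2.225, -2.214, -0.006]
wrist_force: [0.5, 0.5, 1.8]
width: 0.687
grip_force: 43.1
```

```bash
python3 -c "from h import *; st()"
```

```text
t 14.75 pos [ 0.4364 -0.115   0.0179] psi -0.28 z [ 0.001  0.004 -1.   ] w 0.687 g 43.1 F [0.5 0.5 1.8] q6 -0.32
```

>>> {"fn": "jog_arm", "kwargs": {
  "deltas": [0,0,-0.04,0,0,0,-1,0.02,0.005,-0.08,-0.2,0,0,-1,0.06,0.02,-0.105,-0.2,0,0,-1,0.1,0.035,-0.13,-0.2,0,0,-1,0.14,0.05,-0.155,-0.2,0,0,-1,0.18,0.065,-0.18,-0.2,0,0,-1,0.215,0.078,-0.182,-0.2,0,0,-1,0.215,0.078,-0.182,-0.2,0,0,-1]
}}

```text
time: 15.55
tool_pos: [0.5172, 0.1029, 0.2025]
tcp_rot: [-2.222, -2.221, -0.017]
wrist_force: [0.2, -0.2, -1.2]
width: 0.687
grip_force: 43.6
```

```bash
cat > thread.py <<'E'
from h import *
import sys
i=int(sys.argv[1]); off=float(sys.argv[2]); D=.075-.007*i; s=st(); c=read_camera("wrist"); p=s["tool_pos"]
b=min((ringfind(c,p[:2]+[0,.003],D,p[2]-off+dz,.008) for dz in(0,)),key=lambda b:b[0])
print("ring-TCP",(b[1]-p[:2]).round(4),"D",b[2].round(4),D,"rms",b[3].round(5))
# post tip: brightest compact blob near prediction
u,v=proj(c,[.5133,.1693,.101]); U,V=int(round(u)),int(round(v)); w=cv2.GaussianBlur(cv2.cvtColor(c["color"],cv2.COLOR_BGR2GRAY),(0,0),1.0)[V-9:V+10,U-9:U+10].astype(float)
m=np.clip(w-(w.max()-15),0,None); yy,xx=np.mgrid[V-9:V+10,U-9:U+10]; tu,tv=(m*xx).sum()/m.sum(),(m*yy).sum()/m.sum()
t=at_z(c,tu,tv,.101); print("tip uv",tu.round(1),tv.round(1),"pred",np.round([u,v],1),"tip",t.round(4))
# stack top: ring already on the post
if i>1:
    z=.014+.013*(i-1)
    r=ringfind(c,(.5133,.1693),D+.007,z,.01); print("stack ring",i-1,"centre",r[1].round(4),"D",r[2].round(4),"want",round(D+.007,3),"rms",r[3].round(5))
print("shift tool",rel([*(p[:2]+t[:2]-b[1]),p[2]],s).round(4),"with stored post",rel([*(p[:2]+np.array([.5133,.1693])-b[1]),p[2]],s).round(4))
if len(sys.argv)>3: cv2.imwrite("pics/"+sys.argv[3],c["color"])
E
python3 thread.py 2 .005
```

```text
t 15.55 pos [0.5172 0.1029 0.2025] psi -0.05 z [ 0.007  0.008 -1.   ] w 0.687 g 43.6 F [ 0.2 -0.2 -1.2] q6 0.14
ring-TCP [-0.0001  0.0019] D 0.0611 0.061 rms 0.00061
tip uv 316.8 109.2 pred [316.2 107. ] tip [0.5136 0.168  0.101 ]
stack ring 1 centre [0.5131 0.166 ] D 0.0672 want 0.068 rms 0.00023
shift tool [ 0.0631 -0.0036  0.0005] with stored post [ 0.0645 -0.0039  0.0005]
```

>>> {"fn": "jog_arm", "kwargs": {
  "deltas": [0.04,-0.004,0,0.4,-0.45,0,-1,0.064,-0.004,0,0.4,-0.45,0,-1,0.064,-0.004,0,0.4,-0.45,0,-1,0.064,-0.004,0.03,0.4,-0.45,0,-1,0.064,-0.004,0.065,0.4,-0.45,0,-1,0.064,-0.004,0.08,0.4,-0.45,0,-1,0.064,-0.004,0.09,0.4,-0.45,0,-1,0.064,-0.004,0.104,0.4,-0.45,0,-1]
}}

```text
time: 16.4
tool_pos: [0.5129, 0.1617, 0.1009]
tcp_rot: [2.227, 2.215, -0.008]
wrist_force: [-9.8, -6.8, 33.5]
width: 0.682
grip_force: 46.6
```

```bash
python3 -c "from h import *; st()"
```

```text
t 16.4 pos [0.5129 0.1617 0.1009] psi -0.3 z [-0.003 -0.004 -1.   ] w 0.682 g 46.6 F [-9.8 -6.8 33.5] q6 0.27
```

The ring touched the post tip (33 N), so I'll back up and re-measure.

>>> {"fn": "jog_arm", "kwargs": {
  "deltas": [0,0,-0.03,0,0,0,-1,0,0,-0.05,0,0,0,-1,0,0,-0.05,0,0,0,-1]
}}

```text
time: 16.7
tool_pos: [0.5141, 0.1632, 0.1498]
tcp_rot: [2.227, 2.213, 0.0]
wrist_force: [0.7, 0.6, -0.5]
width: 0.688
grip_force: 44.1
```

```bash
cat > hole.py <<'E'
from h import *
import sys
i=int(sys.argv[1]); off=float(sys.argv[2]); D=.075-.007*i; s=st(); c=read_camera("wrist"); p=s["tool_pos"]
b=ringfind(c,p[:2]+[0,.003],D,p[2]-off,.008); print("ring-TCP",(b[1]-p[:2]).round(4),"D",b[2].round(4),D,"rms",b[3].round(5))
print("shift tool to stored post",rel([*(p[:2]+np.array([.5135,.1688])-b[1]),p[2]],s).round(4))
E
python3 hole.py 2 .005
```

```text
t 16.7 pos [0.5141 0.1632 0.1498] psi -0.34 z [ 0.001 -0.001 -1.   ] w 0.688 g 44.1 F [ 0.7  0.6 -0.5] q6 0.27
ring-TCP [ 0.0002 -0.0071] D 0.0592 0.061 rms 0.00324
shift tool to stored post [ 0.0127 -0.0009 -0.    ]
```

Run:
```python
from h import *
c=read_camera("wrist"); cv2.imwrite("pics/w5.png",cv2.resize(c["color"][150:400,180:480],None,fx=2.4,fy=2.4))
```

```text
(no output)
```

View pics/w5.png

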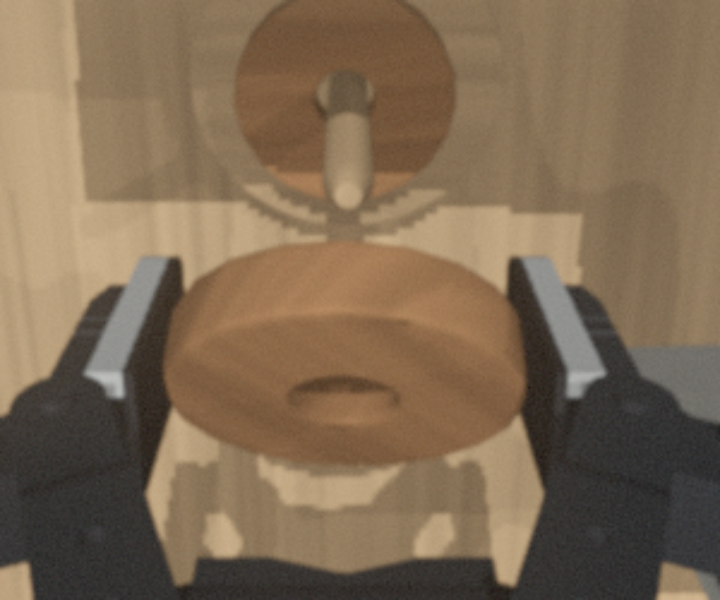

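Wrist crop: ring1 sits home on the tray. Ring2 has tilted about 33° in the grip after touching the tip, because I measured while the arm was still settling. I'll set ring2 down on free dresser space and re-grip it flat.

>>> {"fn": "jog_arm", "kwargs": {
  "deltas": [0,0,-0.02,0,0,0,-1,-0.04,-0.01,-0.03,0,0,0,-1,-0.09,-0.03,-0.03,0,0,0,-1,-0.14,-0.05,-0.02,0,0,0,-1,-0.163,-0.059,0.02,0,0,0,-1,-0.163,-0.059,0.07,0,0,0,-1,-0.163,-0.059,0.1,0,0,0,-1,-0.163,-0.059,0.108,0,0,0,-1]
}}

```text
time: 17.6
tool_pos: [0.4452, 0.0003, 0.0336]
tcp_rot: [-2.221, -2.207, 0.021]
wrist_force: [-0.6, 0.4, -1.5]
width: 0.686
grip_force: 44.0
```

>>> {"fn": "jog_arm", "kwargs": {
  "deltas": [0,0,0.004,0,0,0,-1,0,0,0.008,0,0,0,-1,0,0,0.008,0,0,0,1,0,0,0.008,0,0,0,1,0,0,0.008,0,0,0,1,0,0,-0.05,0,0,0,1,0,0,-0.08,0,0,0,1,0,0,-0.08,0,0,0,1]
}}

```text
time: 18.4
tool_pos: [0.4569, 0.0008, 0.1255]
tcp_rot: [2.221, 2.211, 0.005]
wrist_force: [1.3, 1.3, 0.4]
width: 0.997
grip_force: 0.0
```

>>> {"fn": "jog_arm", "kwargs": {
  "deltas": [0,0,0,0,0,0,1,0,0,0,0,0,0,1]
}}

```text
time: 18.6
tool_pos: [0.4507, 0.001, 0.1182]
tcp_rot: [-2.225, -2.214, 0.01]
wrist_force: [0.6, -0.7, -0.2]
width: 0.999
grip_force: 0.0
```

```bash
python3 ring.py 2 .455 .0
```

```text
t 18.6 pos [0.4507 0.001  0.1182] psi -0.27 z [-0.006 -0.003 -1.   ] w 0.999 g 0.0 F [ 0.6 -0.7 -0.2] q6 -0.04
ring [0.4518 0.0007] D 0.0605 D0 0.061 rms 0.00059 112 uv [326.4 205.2]
shift to it (tool), TCP z=.02: [-0.      0.0017  0.0982]
```

>>> {"fn": "jog_arm", "kwargs": {
  "deltas": [0,0.001,0.04,0,0,0,1,0,0.001,0.075,0,0,0,1,0,0.001,0.09,0,0,0,1,0,0.001,0.098,0,0,0,1,0,0.001,0.098,0,0,0,1,0,0.001,0.098,0,0,0,1]
}}

```text
time: 19.25
tool_pos: [0.4523, 0.0006, 0.021]
tcp_rot: [-2.225, -2.215, 0.009]
wrist_force: [0.4, 0.7, -0.2]
width: 1.001
grip_force: 0.0
```

>>> {"fn": "jog_arm", "kwargs": {
  "deltas": [0,0,0,0,0,0,-1,0,0,0,0,0,0,-1,0,0,0,0,0,0,-1,0,0,0,0,0,0,-1,0,0,0,0,0,0,-1],
  "squeeze": 60
}}

```text
time: 19.75
tool_pos: [0.4534, 0.0006, 0.0227]
tcp_rot: [2.227, 2.216, -0.006]
wrist_force: [-0.7, 0.3, 7.3]
width: 0.661
grip_force: 61.9
```

```bash
python3 -c "from h import *; st()"
```

```text
t 19.75 pos [0.4534 0.0006 0.0227] psi -0.27 z [-0.003 -0.003 -1.   ] w 0.661 g 61.9 F [-0.7  0.3  7.3] q6 -0.04
```

>>> {"fn": "jog_arm", "kwargs": {
  "deltas": [0,0,-0.04,0,0,0,-1,0.01,0.005,-0.08,0,0,0,-1,0.04,0.025,-0.12,-0.15,0.15,0,-1,0.07,0.045,-0.15,-0.15,0.15,0,-1,0.099,0.061,-0.177,-0.15,0.15,0,-1,0.099,0.061,-0.177,-0.15,0.15,0,-1,0.099,0.061,-0.177,-0.15,0.15,0,-1,0.099,0.061,-0.177,-0.15,0.15,0,-1]
}}

```text
time: 20.55
tool_pos: [0.5129, 0.0991, 0.196]
tcp_rot: [-2.225, -2.214, 0.007]
wrist_force: [-1.0, -0.1, -1.1]
width: 0.659
grip_force: 63.8
```

>>> {"fn": "jog_arm", "kwargs": {
  "deltas": [0,0,0,0,0,0,-1,0,0,0,0,0,0,-1,0,0,0,0,0,0,-1,0,0,0,0,0,0,-1]
}}

```text
time: 20.95
tool_pos: [0.5141, 0.0994, 0.1969]
tcp_rot: [-2.226, -2.214, 0.004]
wrist_force: [0.1, -0.4, -1.3]
width: 0.659
grip_force: 63.8
```

```bash
python3 thread.py 2 .005; python3 thread.py 2 .009
```

```text
t 20.95 pos [0.5141 0.0994 0.1969] psi -0.32 z [-0.003 -0.    -1.   ] w 0.659 g 63.8 F [ 0.1 -0.4 -1.3] q6 0.15
ring-TCP [-0.0004  0.0045] D 0.0596 0.061 rms 0.00064
tip uv 322.1 99.7 pred [322.4 100.3] tip [0.5131 0.1696 0.101 ]
stack ring 1 centre [0.5126 0.1675] D 0.0672 want 0.068 rms 0.0002
shift tool [ 0.0658 -0.001  -0.    ] with stored post [ 0.0655 -0.0008 -0.    ]
t 21.0 pos [0.5143 0.0995 0.197 ] psi -0.31 z [-0.003 -0.    -1.   ] w 0.657 g 63.8 F [-0.7  0.5 -1.6] q6 0.15
ring-TCP [-0.0005  0.0021] D 0.0612 0.061 rms 0.00066
tip uv 321.8 99.9 pred [322.2 100.5] tip [0.5131 0.1696 0.101 ]
stack ring 1 centre [0.5127 0.1675] D 0.0672 want 0.068 rms 0.00023
shift tool [ 0.068 -0.001 -0.   ] with stored post [ 0.0677 -0.0008 -0.    ]
```

>>> {"fn": "jog_arm", "kwargs": {
  "deltas": [0.035,-0.001,0,0,0,0,-1,0.06,-0.001,0,0,0,0,-1,0.0675,-0.001,0.01,0,0,0,-1,0.0675,-0.001,0.03,0,0,0,-1,0.0675,-0.001,0.05,0,0,0,-1,0.0675,-0.001,0.06,0,0,0,-1,0.0675,-0.001,0.06,0,0,0,-1,0.0675,-0.001,0.06,0,0,0,-1]
}}

```text
time: 21.85
tool_pos: [0.5138, 0.167, 0.1374]
tcp_rot: [-2.226, -2.214, 0.003]
wrist_force: [0.9, -0.1, -0.2]
width: 0.659
grip_force: 63.8
```

```bash
python3 hole.py 2 .0085
```

```text
t 21.85 pos [0.5138 0.167  0.1374] psi -0.3 z [-0.003 -0.    -1.   ] w 0.659 g 63.8 F [ 0.9 -0.1 -0.2] q6 0.27
ring-TCP [-0.0005  0.0089] D 0.0694 0.061 rms 0.00332
shift tool to stored post [-0.0072  0.0003  0.    ]
```

>>> {"fn": "jog_arm", "kwargs": {
  "deltas": [0,0,0.01,0,0,0,-1,0,0,0.02,0,0,0,-1,0,0,0.03,0,0,0,-1,0,0,0.035,0,0,0,-1]
}}

```text
time: 22.3
tool_pos: [0.5127, 0.1671, 0.1007]
tcp_rot: [-2.225, -2.214, 0.005]
wrist_force: [0.0, 1.0, -0.6]
width: 0.655
grip_force: 63.8
```

>>> {"fn": "jog_arm", "kwargs": {
  "deltas": [0,0,0.02,0,0,0,-1,0,0,0.038,0,0,0,-1,0,0,0.045,0,0,0,-1,0,0,0.045,0,0,0,-1,0,0,0.045,0,0,0,1,0,0,0.045,0,0,0,1,0,0,0.045,0,0,0,1]
}}

```text
time: 23.0
tool_pos: [0.5141, 0.1675, 0.0583]
tcp_rot: [-2.226, -2.215, 0.001]
wrist_force: [0.5, -0.5, 0.7]
width: 0.999
grip_force: 0.0
```

>>> {"fn": "jog_arm", "kwargs": {
  "deltas": [0,0,-0.04,0,0,0,1,0,0,-0.09,0,0,0,1,-0.02,0,-0.13,0,0,0,1,-0.07,0,-0.14,0,0,0,1,-0.12,-0.01,-0.14,0,0,0,1,-0.17,-0.02,-0.14,0,0,0,1,-0.2,-0.03,-0.14,0,0,0,1,-0.2,-0.03,-0.14,0,0,0,1]
}}

```text
time: 23.8
tool_pos: [0.4817, -0.0359, 0.1981]
tcp_rot: [-2.232, -2.211, 0.004]
wrist_force: [0.7, -0.6, 0.0]
width: 1.0
grip_force: 0.0
```

>>> {"fn": "jog_arm", "kwargs": {
  "deltas": [-0.05,-0.01,0,0,0,0,1,-0.1,-0.02,0.01,0,0,0,1,-0.15,-0.03,0.02,0,0,0,1,-0.2,-0.04,0.02,0,0,0,1,-0.25,-0.05,0.02,0,0,0,1,-0.3,-0.06,0.02,0,0,0,1,-0.32,-0.062,0.02,0,0,0,1,-0.32,-0.062,0.02,0,0,0,1]
}}

```text
time: 24.6
tool_pos: [0.4195, -0.3555, 0.1783]
tcp_rot: [2.23, 2.212, -0.004]
wrist_force: [0.1, 0.9, -0.1]
width: 1.0
grip_force: 0.0
```

>>> {"fn": "jog_arm", "kwargs": {
  "deltas": [0,0,0,0,0,0,1,0,0,0,0,0,0,1,0,0,0,0,0,0,1,0,0,0,0,0,0,1]
}}

```text
time: 25.0
tool_pos: [0.4196, -0.351, 0.1776]
tcp_rot: [-2.224, -2.217, 0.003]
wrist_force: [-0.6, -0.0, 0.5]
width: 0.996
grip_force: 0.0
```

```bash
python3 ring.py 3 .42 -.351
```

```text
t 25.0 pos [ 0.4196 -0.351   0.1776] psi -0.18 z [-0.003  0.    -1.   ] w 0.996 g 0.0 F [-0.6 -0.   0.5] q6 -0.74
ring [ 0.4207 -0.3493] D 0.0538 D0 0.05399999999999999 rms 0.00047 106 uv [325.5 179.2]
shift to it (tool), TCP z=.02: [0.0017 0.0014 0.1576]
```

>>> {"fn": "jog_arm", "kwargs": {
  "deltas": [0.001,0.001,0.05,0,0,0,1,0.001,0.001,0.1,0,0,0,1,0.001,0.001,0.135,0,0,0,1,0.001,0.001,0.15,0,0,0,1,0.001,0.001,0.157,0,0,0,1,0.001,0.001,0.157,0,0,0,1,0.001,0.001,0.157,0,0,0,1]
}}

```text
time: 25.75
tool_pos: [0.4213, -0.3525, 0.0225]
tcp_rot: [2.225, 2.215, -0.003]
wrist_force: [0.5, 0.3, -0.1]
width: 1.003
grip_force: 0.0
```

>>> {"fn": "jog_arm", "kwargs": {
  "deltas": [0,0,0,0,0,0,-1,0,0,0,0,0,0,-1,0,0,0,0,0,0,-1,0,0,0,0,0,0,-1,0,0,0,0,0,0,-1]
}}

```text
time: 26.25
tool_pos: [0.4209, -0.3523, 0.0226]
tcp_rot: [2.226, 2.215, -0.003]
wrist_force: [-1.7, 0.5, 7.0]
width: 0.584
grip_force: 61.1
```

```bash
python3 -c "from h import *; st()"
```

```text
t 26.25 pos [ 0.4209 -0.3523  0.0226] psi -0.29 z [-0.    -0.002 -1.   ] w 0.584 g 61.1 F [-1.7  0.5  7. ] q6 -0.73
```

>>> {"fn": "jog_arm", "kwargs": {
  "deltas": [0,0,-0.04,0,0,0,-1,0.01,0.005,-0.09,0,0,0,-1,0.04,0.01,-0.13,0,0,0,-1,0.085,0.02,-0.15,0,0,0,-1,0.13,0.03,-0.165,0,0,0,-1,0.175,0.04,-0.175,0,0,0,-1,0.22,0.05,-0.177,0,0,0,-1,0.26,0.06,-0.177,0,0,0,-1]
}}

```text
time: 27.05
tool_pos: [0.4821, -0.0896, 0.199]
tcp_rot: [2.226, 2.216, -0.0]
wrist_force: [0.7, 0.1, -0.6]
width: 0.585
grip_force: 62.9
```

>>> {"fn": "jog_arm", "kwargs": {
  "deltas": [0.045,0.01,0,0,0,0,-1,0.09,0.02,0,0,0,0,-1,0.135,0.03,0,0,0,0,-1,0.17,0.033,0,0,0,0,-1,0.192,0.033,0,0,0,0,-1,0.192,0.033,0,0,0,0,-1,0.192,0.033,0,0,0,0,-1,0.192,0.033,0,0,0,0,-1]
}}

```text
time: 27.85
tool_pos: [0.5153, 0.0994, 0.1974]
tcp_rot: [-2.227, -2.214, 0.003]
wrist_force: [-0.3, -0.0, -0.3]
width: 0.583
grip_force: 62.9
```

>>> {"fn": "jog_arm", "kwargs": {
  "deltas": [0,0,0,0,0,0,-1,0,0,0,0,0,0,-1,0,0,0,0,0,0,-1]
}}

```text
time: 28.15
tool_pos: [0.5155, 0.0996, 0.1974]
tcp_rot: [-2.227, -2.213, 0.003]
wrist_force: [-0.1, -0.9, 0.5]
width: 0.585
grip_force: 62.9
```

```bash
python3 thread.py 3 .0085;python3 thread.py 3 .0105
```

```text
t 28.15 pos [0.5155 0.0996 0.1974] psi -0.35 z [-0.003 -0.    -1.   ] w 0.585 g 62.9 F [-0.1 -0.9  0.5] q6 0.15
ring-TCP [-0.0006  0.0054] D 0.054 0.05399999999999999 rms 0.00072
tip uv 320.3 101.1 pred [320.  100.6] tip [0.5135 0.169  0.101 ]
stack ring 2 centre [0.5132 0.1679] D 0.0623 want 0.061 rms 0.00024
shift tool [ 0.064  -0.0018  0.    ] with stored post [ 0.0643 -0.002   0.    ]
t 28.2 pos [0.5155 0.0997 0.1973] psi -0.34 z [-0.003 -0.    -1.   ] w 0.581 g 62.9 F [ 1.   0.1 -1. ] q6 0.15
ring-TCP [-0.0004  0.0043] D 0.0537 0.05399999999999999 rms 0.00076
tip uv 320.3 101.3 pred [320.  100.8] tip [0.5135 0.1691 0.101 ]
stack ring 2 centre [0.5132 0.1678] D 0.0623 want 0.061 rms 0.00024
shift tool [ 0.065 -0.002  0.   ] with stored post [ 0.0653 -0.0022  0.    ]
```

>>> {"fn": "jog_arm", "kwargs": {
  "deltas": [0.035,-0.002,0,0,0,0,-1,0.058,-0.002,0,0,0,0,-1,0.0645,-0.002,0.01,0,0,0,-1,0.0645,-0.002,0.03,0,0,0,-1,0.0645,-0.002,0.05,0,0,0,-1,0.0645,-0.002,0.06,0,0,0,-1,0.0645,-0.002,0.06,0,0,0,-1,0.0645,-0.002,0.06,0,0,0,-1]
}}

```text
time: 29.05
tool_pos: [0.5137, 0.1645, 0.1374]
tcp_rot: [-2.226, -2.214, 0.003]
wrist_force: [0.3, -0.9, -0.2]
width: 0.585
grip_force: 62.9
```

>>> {"fn": "jog_arm", "kwargs": {
  "deltas": [0,0,0.008,0,0,0,-1,0,0,0.014,0,0,0,-1,0,0,0.02,0,0,0,-1,0,0,0.02,0,0,0,-1]
}}

```text
time: 29.45
tool_pos: [0.5127, 0.1646, 0.1162]
tcp_rot: [-2.225, -2.214, 0.006]
wrist_force: [-0.7, -0.5, -0.5]
width: 0.589
grip_force: 62.9
```

```bash
python3 -c "
from h import *
st();c=read_camera('wrist'); cv2.imwrite('pics/w6.png',cv2.resize(c['color'][150:400,180:480],None,fx=2.4,fy=2.4))"
```

```text
t 29.45 pos [0.5127 0.1646 0.1162] psi -0.28 z [-0.005 -0.001 -1.   ] w 0.589 g 62.9 F [-0.7 -0.5 -0.5] q6 0.27
```

>>> {"fn": "jog_arm", "kwargs": {
  "deltas": [0,0,0.015,0,0,0,-1,0,0,0.03,0,0,0,-1,0,0,0.04,0,0,0,-1,0,0,0.047,0,0,0,-1,0,0,0.047,0,0,0,-1]
}}

```text
time: 30.0
tool_pos: [0.5122, 0.1645, 0.0684]
tcp_rot: [-2.224, -2.214, 0.007]
wrist_force: [-0.1, -0.4, -0.8]
width: 0.584
grip_force: 62.9
```

>>> {"fn": "jog_arm", "kwargs": {
  "deltas": [0,0,0.003,0,0,0,-1,0,0,0.006,0,0,0,-1,0,0,0.006,0,0,0,-1]
}}

```text
time: 30.3
tool_pos: [0.5134, 0.1648, 0.0642]
tcp_rot: [-2.225, -2.215, 0.003]
wrist_force: [0.8, -0.5, -0.5]
width: 0.587
grip_force: 62.9
```

>>> {"fn": "jog_arm", "kwargs": {
  "deltas": [0,0,0.003,0,0,0,-1,0,0,0.003,0,0,0,-1,0,0,0.003,0,0,0,1,0,0,0.003,0,0,0,1,0,0,0.003,0,0,0,1]
}}

```text
time: 30.8
tool_pos: [0.5134, 0.1648, 0.0612]
tcp_rot: [-2.226, -2.215, 0.003]
wrist_force: [0.1, -0.2, 0.9]
width: 1.001
grip_force: 0.0
```

>>> {"fn": "jog_arm", "kwargs": {
  "deltas": [0,0,-0.04,0,0,0,1,0,0,-0.09,0,0,0,1,-0.02,0,-0.13,0,0,0,1,-0.07,0,-0.14,0,0,0,1,-0.115,0.02,-0.14,0,0,0,1,-0.155,0.04,-0.14,0,0,0,1,-0.195,0.06,-0.14,0,0,0,1,-0.235,0.08,-0.14,0,0,0,1]
}}

```text
time: 31.6
tool_pos: [0.593, -0.0723, 0.2011]
tcp_rot: [-2.226, -2.215, 0.002]
wrist_force: [0.3, 0.8, -0.3]
width: 1.0
grip_force: 0.0
```

>>> {"fn": "jog_arm", "kwargs": {
  "deltas": [-0.04,0.02,0,0,0,0,1,-0.07,0.05,0.01,0,0,0,1,-0.098,0.087,0.02,0,0,0,1,-0.098,0.087,0.02,0,0,0,1,-0.098,0.087,0.02,0,0,0,1,-0.098,0.087,0.02,0,0,0,1,-0.098,0.087,0.02,0,0,0,1]
}}

```text
time: 32.3
tool_pos: [0.6787, -0.168, 0.1819]
tcp_rot: [-2.225, -2.216, 0.002]
wrist_force: [-0.2, 0.4, 0.8]
width: 1.002
grip_force: 0.0
```

```bash
python3 ring.py 4 .682 -.166
python3 - <<'E'
from h import *
c=read_camera("side"); u,v=map(int,proj(c,[.513,.169,.05])); cv2.imwrite("pics/s3.png",cv2.resize(c["color"][v-45:v+45,u-60:u+60],None,fx=5,fy=5,interpolation=cv2.INTER_CUBIC))
E
```

```text
t 32.3 pos [ 0.6787 -0.168   0.1819] psi -0.22 z [-0.002 -0.    -1.   ] w 1.002 g 0.0 F [-0.2  0.4  0.8] q6 -0.27
ring [ 0.6844 -0.1622] D 0.0469 D0 0.047 rms 0.00044 106 uv [330.7 173.3]
shift to it (tool), TCP z=.02: [0.0058 0.0059 0.1619]
```

>>> {"fn": "jog_arm", "kwargs": {
  "deltas": [0.006,0.006,0.05,0,0,0,1,0.006,0.006,0.1,0,0,0,1,0.006,0.006,0.135,0,0,0,1,0.006,0.006,0.15,0,0,0,1,0.006,0.006,0.158,0,0,0,1,0.006,0.006,0.158,0,0,0,1,0.006,0.006,0.158,0,0,0,1]
}}

```text
time: 33.1
tool_pos: [0.6867, -0.1635, 0.0256]
tcp_rot: [2.225, 2.215, 0.0]
wrist_force: [0.6, 0.4, 0.6]
width: 1.003
grip_force: 0.0
```

>>> {"fn": "jog_arm", "kwargs": {
  "deltas": [0,0,0,0,0,0,-1,0,0,0,0,0,0,-1,0,0,0,0,0,0,-1,0,0,0,0,0,0,-1,0,0,0,0,0,0,-1]
}}

```text
time: 33.6
tool_pos: [0.686, -0.1634, 0.0249]
tcp_rot: [2.226, 2.215, -0.001]
wrist_force: [-1.2, -0.4, 6.1]
width: 0.5
grip_force: 60.2
```

```bash
python3 -c "from h import *; st()"
```

```text
t 33.6 pos [ 0.686  -0.1634  0.0249] psi -0.28 z [ 0.    -0.001 -1.   ] w 0.5 g 60.2 F [-1.2 -0.4  6.1] q6 -0.26
```

View pics/s3.png

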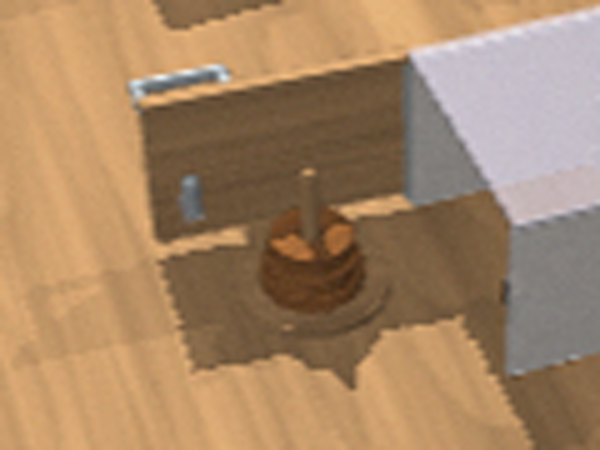

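Side view: three rings are stacked flat at the foot of the post. Now I'll carry ring4 over.

>>> {"fn": "jog_arm", "kwargs": {
  "deltas": [0,0,-0.04,0,0,0,-1,0,-0.01,-0.09,0,0,0,-1,0.02,-0.03,-0.13,0,0,0,-1,0.06,-0.055,-0.15,0,0,0,-1,0.1,-0.08,-0.165,0,0,0,-1,0.14,-0.105,-0.175,0,0,0,-1,0.18,-0.13,-0.175,0,0,0,-1,0.22,-0.155,-0.175,0,0,0,-1]
}}

```text
time: 34.4
tool_pos: [0.5302, 0.059, 0.199]
tcp_rot: [-2.227, -2.215, 0.001]
wrist_force: [0.8, 1.4, -0.8]
width: 0.499
grip_force: 61.0
```

>>> {"fn": "jog_arm", "kwargs": {
  "deltas": [0.03,-0.012,0,0,0,0,-1,0.043,-0.017,0,0,0,0,-1,0.043,-0.017,0,0,0,0,-1,0.043,-0.017,0,0,0,0,-1,0.043,-0.017,0,0,0,0,-1,0.043,-0.017,0,0,0,0,-1,0.043,-0.017,0,0,0,0,-1,0.043,-0.017,0,0,0,0,-1]
}}

```text
time: 35.2
tool_pos: [0.5147, 0.1001, 0.1982]
tcp_rot: [-2.227, -2.213, 0.003]
wrist_force: [-0.9, 0.6, -0.3]
width: 0.498
grip_force: 61.0
```

```bash
python3 thread.py 4 .0105;python3 thread.py 4 .0125
```

```text
t 35.2 pos [0.5147 0.1001 0.1982] psi -0.35 z [-0.003 -0.    -1.   ] w 0.498 g 61.0 F [-0.9  0.6 -0.3] q6 0.15
ring-TCP [-0.0005  0.0041] D 0.0468 0.047 rms 0.00073
tip uv 321.9 102.2 pred [321.3 101.5] tip [0.5136 0.1689 0.101 ]
stack ring 3 centre [0.5134 0.1686] D 0.0594 want 0.054 rms 0.00023
shift tool [ 0.0646 -0.0009 -0.    ] with stored post [ 0.065  -0.0012 -0.    ]
t 35.25 pos [0.5147 0.1003 0.1982] psi -0.33 z [-0.003 -0.    -1.   ] w 0.496 g 61.0 F [-0.4  0.6 -0.5] q6 0.15
ring-TCP [-0.0004  0.0029] D 0.0469 0.047 rms 0.00078
tip uv 322.0 102.5 pred [321.5 101.8] tip [0.5136 0.1689 0.101 ]
stack ring 3 centre [0.5134 0.1689] D 0.0592 want 0.054 rms 0.00033
shift tool [ 0.0657 -0.0011 -0.    ] with stored post [ 0.0661 -0.0014 -0.    ]
```

>>> {"fn": "jog_arm", "kwargs": {
  "deltas": [0.035,-0.001,0,0,0,0,-1,0.058,-0.001,0,0,0,0,-1,0.065,-0.001,0.01,0,0,0,-1,0.065,-0.001,0.03,0,0,0,-1,0.065,-0.001,0.05,0,0,0,-1,0.065,-0.001,0.06,0,0,0,-1,0.065,-0.001,0.06,0,0,0,-1,0.065,-0.001,0.06,0,0,0,-1]
}}

```text
time: 36.1
tool_pos: [0.5138, 0.1655, 0.1384]
tcp_rot: [-2.226, -2.214, 0.003]
wrist_force: [0.5, -0.3, -0.4]
width: 0.502
grip_force: 61.0
```

>>> {"fn": "jog_arm", "kwargs": {
  "deltas": [0,0,0.008,0,0,0,-1,0,0,0.014,0,0,0,-1,0,0,0.02,0,0,0,-1,0,0,0.02,0,0,0,-1]
}}

```text
time: 36.5
tool_pos: [0.5127, 0.1656, 0.1172]
tcp_rot: [-2.225, -2.214, 0.006]
wrist_force: [0.2, 0.0, -0.4]
width: 0.498
grip_force: 61.0
```

>>> {"fn": "jog_arm", "kwargs": {
  "deltas": [0,0,0.015,0,0,0,-1,0,0,0.028,0,0,0,-1,0,0,0.035,0,0,0,-1,0,0,0.038,0,0,0,-1,0,0,0.038,0,0,0,-1,0,0,0.038,0,0,0,1,0,0,0.038,0,0,0,1,0,0,0.038,0,0,0,1]
}}

```text
time: 37.3
tool_pos: [0.5139, 0.1659, 0.0809]
tcp_rot: [-2.226, -2.215, 0.001]
wrist_force: [-0.1, 0.1, 0.7]
width: 0.975
grip_force: 0.0
```

>>> {"fn": "jog_arm", "kwargs": {
  "deltas": [0,0,-0.04,0,0,0,1,0,0,-0.08,0,0,0,1,-0.02,0,-0.12,0,0,0,1,-0.065,0,-0.125,0,0,0,1,-0.11,0.005,-0.125,0,0,0,1,-0.155,0.01,-0.125,0,0,0,1,-0.2,0.015,-0.125,0,0,0,1,-0.245,0.02,-0.125,0,0,0,1]
}}

```text
time: 38.1
tool_pos: [0.5327, -0.0811, 0.206]
tcp_rot: [-2.226, -2.216, 0.001]
wrist_force: [0.4, 0.4, 0.1]
width: 1.002
grip_force: 0.0
```

>>> {"fn": "jog_arm", "kwargs": {
  "deltas": [-0.045,0,0.01,0,0,0,1,-0.09,0,0.02,0,0,0,1,-0.13,0.002,0.025,0,0,0,1,-0.152,0.004,0.025,0,0,0,1,-0.152,0.004,0.025,0,0,0,1,-0.152,0.004,0.025,0,0,0,1,-0.152,0.004,0.025,0,0,0,1,-0.152,0.004,0.025,0,0,0,1]
}}

```text
time: 38.9
tool_pos: [0.5359, -0.23, 0.1805]
tcp_rot: [-2.224, -2.216, 0.003]
wrist_force: [1.1, -0.5, -0.6]
width: 1.0
grip_force: 0.0
```

```bash
python3 ring.py 5 .538 -.23
```

```text
t 38.9 pos [ 0.5359 -0.23    0.1805] psi -0.19 z [-0.002  0.    -1.   ] w 1.0 g 0.0 F [ 1.1 -0.5 -0.6] q6 -0.44
ring [ 0.5401 -0.2271] D 0.0401 D0 0.039999999999999994 rms 0.00057 106 uv [329.1 177. ]
shift to it (tool), TCP z=.02: [0.0029 0.0046 0.1605]
```

>>> {"fn": "jog_arm", "kwargs": {
  "deltas": [0.003,0.0045,0.0,0,0,0,0.35,0.003,0.0045,0.05,0,0,0,0.35,0.003,0.0045,0.1,0,0,0,0.35,0.003,0.0045,0.135,0,0,0,0.35,0.003,0.0045,0.148,0,0,0,0.35,0.003,0.0045,0.155,0,0,0,0.35,0.003,0.0045,0.155,0,0,0,0.35,0.003,0.0045,0.155,0,0,0,0.35]
}}

```text
time: 39.75
tool_pos: [0.5418, -0.2291, 0.0274]
tcp_rot: [2.225, 2.215, -0.001]
wrist_force: [0.6, -0.2, 0.1]
width: 0.676
grip_force: 0.0
```

>>> {"fn": "jog_arm", "kwargs": {
  "deltas": [0,0,0,0,0,0,-1,0,0,0,0,0,0,-1,0,0,0,0,0,0,-1,0,0,0,0,0,0,-1,0,0,0,0,0,0,-1]
}}

```text
time: 40.25
tool_pos: [0.5416, -0.2291, 0.0281]
tcp_rot: [2.226, 2.214, -0.001]
wrist_force: [-1.3, 0.9, 7.6]
width: 0.395
grip_force: 58.9
```

```bash
python3 -c "from h import *; st()"
```

```text
t 40.25 pos [ 0.5416 -0.2291  0.0281] psi -0.29 z [ 0.001 -0.002 -1.   ] w 0.395 g 58.9 F [-1.3  0.9  7.6] q6 -0.44
```

>>> {"fn": "jog_arm", "kwargs": {
  "deltas": [0,0,-0.04,0,0,0,-1,0.01,0,-0.085,0,0,0,-1,0.04,-0.005,-0.12,0,0,0,-1,0.08,-0.01,-0.145,0,0,0,-1,0.125,-0.015,-0.16,0,0,0,-1,0.17,-0.02,-0.17,0,0,0,-1,0.215,-0.025,-0.17,0,0,0,-1,0.26,-0.028,-0.17,0,0,0,-1]
}}

```text
time: 41.05
tool_pos: [0.5139, 0.0334, 0.1975]
tcp_rot: [2.227, 2.215, 0.002]
wrist_force: [0.5, -0.7, 0.2]
width: -0.001
grip_force: 0.0
```

>>> {"fn": "jog_arm", "kwargs": {
  "deltas": [0.04,0,0,0,0,0,-1,0.069,0,0,0,0,0,-1,0.069,0,0,0,0,0,-1,0.069,0,0,0,0,0,-1,0.069,0,0,0,0,0,-1,0.069,0,0,0,0,0,-1,0.069,0,0,0,0,0,-1,0.069,0,0,0,0,0,-1]
}}

```text
time: 41.85
tool_pos: [0.514, 0.1, 0.1953]
tcp_rot: [-2.227, -2.213, 0.003]
wrist_force: [0.4, -0.2, -0.9]
width: -0.002
grip_force: 0.0
```

```bash
python3 thread.py 5 .0135;python3 thread.py 5 .015
```

```text
t 41.85 pos [0.514  0.1    0.1953] psi -0.36 z [-0.003 -0.    -1.   ] w -0.002 g 0.0 F [ 0.4 -0.2 -0.9] q6 0.15
t 41.9 pos [0.514  0.1002 0.1952] psi -0.34 z [-0.003 -0.    -1.   ] w -0.002 g 0.0 F [-0.8  0.5  0.4] q6 0.15Traceback (most recent call last):
  File "thread.py", line 4, in <module>
    b=min((ringfind(c,p[:2]+[0,.003],D,p[2]-off+dz,.008) for dz in(0,)),key=lambda b:b[0])
  File "thread.py", line 4, in <lambda>
    b=min((ringfind(c,p[:2]+[0,.003],D,p[2]-off+dz,.008) for dz in(0,)),key=lambda b:b[0])
                                                                                     ~^^^
TypeError: 'NoneType' object is not subscriptable
Traceback (most recent call last):
  File "thread.py", line 4, in <module>
    b=min((ringfind(c,p[:2]+[0,.003],D,p[2]-off+dz,.008) for dz in(0,)),key=lambda b:b[0])
  File "thread.py", line 4, in <lambda>
    b=min((ringfind(c,p[:2]+[0,.003],D,p[2]-off+dz,.008) for dz in(0,)),key=lambda b:b[0])
                                                                                     ~^^^
TypeError: 'NoneType' object is not subscriptable
```

The ring was lost: the gripper shut fully, so it slipped or the grip slackened. I'll search numerically for brown ring blobs in the top view.

```bash
cat > blobs.py <<'E'
from h import *
import sys
c=read_camera(sys.argv[1]); hsv=cv2.cvtColor(c["color"],cv2.COLOR_BGR2HSV)
for t in (130,140,150):
    m=cv2.inRange(hsv,(0,t,40),(18,255,190)); n,l,stt,ce=cv2.connectedComponentsWithStats(m)
    for k in range(1,n):
        x,y,w,h,a=stt[k]
        if a>20 and w<(150 if sys.argv[1]=="wrist" else 40) and .5<w/h<2:
            p=at_z(c,x+(w-1)/2,y+(h-1)/2,.013)
            if .3<p[0]<.95 and -.6<p[1]<.5: print(t,(x,y,w,h,a),p[:2].round(3))
E
python3 blobs.py top
```

```text
130 (np.int32(347), np.int32(142), np.int32(11), np.int32(10), np.int32(74)) [ 0.683 -0.215]
130 (np.int32(394), np.int32(172), np.int32(9), np.int32(9), np.int32(44)) [ 0.568 -0.351]
140 (np.int32(348), np.int32(142), np.int32(10), np.int32(10), np.int32(47)) [ 0.683 -0.216]
140 (np.int32(235), np.int32(198), np.int32(9), np.int32(5), np.int32(35)) [0.541 0.166]
```

>>> {"fn": "jog_arm", "kwargs": {
  "deltas": [-0.045,0.02,0,0,0,0,1,-0.085,0.04,0,0,0,0,1,-0.125,0.06,0,0,0,0,1,-0.165,0.08,0,0,0,0,1,-0.205,0.1,0,0,0,0,1,-0.245,0.12,0,0,0,0,1,-0.28,0.145,0.01,0,0,0,1,-0.315,0.168,0.015,0,0,0,1]
}}

```text
time: 42.8
tool_pos: [0.6809, -0.2168, 0.1791]
tcp_rot: [-2.226, -2.214, 0.003]
wrist_force: [0.5, 0.4, 0.0]
width: 1.002
grip_force: 0.0
```

>>> {"fn": "jog_arm", "kwargs": {
  "deltas": [0,0,0,0,0,0,1,0,0,0,0,0,0,1,0,0,0,0,0,0,1,0,0,0,0,0,0,1,0,0,0,0,0,0,1]
}}

```text
time: 43.3
tool_pos: [0.6802, -0.2139, 0.1806]
tcp_rot: [-2.225, -2.216, 0.002]
wrist_force: [0.6, 0.7, -0.8]
width: 0.997
grip_force: 0.0
```

```bash
python3 ring.py 5 .683 -.213 wrist w7; python3 ring.py 4 .683 -.213; python3 blobs.py top; python3 blobs.py wrist
```

```text
t 43.3 pos [ 0.6802 -0.2139  0.1806] psi -0.21 z [-0.002 -0.    -1.   ] w 0.997 g 0.0 F [ 0.6  0.7 -0.8] q6 -0.34
ring [ 0.6838 -0.213 ] D 0.0399 D0 0.039999999999999994 rms 0.00064 106 uv [328.4 179.3]
shift to it (tool), TCP z=.02: [0.0009 0.0039 0.1606]
t 43.35 pos [ 0.6803 -0.214   0.1806] psi -0.21 z [-0.002 -0.    -1.   ] w 0.998 g 0.0 F [-1.1 -0.1  0.5] q6 -0.34
ring [ 0.6837 -0.2141] D 0.0421 D0 0.047 rms 0.00117 100 uv [328.1 180.3]
shift to it (tool), TCP z=.02: [-1.000e-04  3.800e-03  1.606e-01]
130 (np.int32(394), np.int32(172), np.int32(9), np.int32(9), np.int32(42)) [ 0.568 -0.351]
130 (np.int32(229), np.int32(198), np.int32(21), np.int32(20), np.int32(296)) [0.516 0.167]
140 (np.int32(230), np.int32(198), np.int32(19), np.int32(20), np.int32(247)) [0.516 0.167]
```

Ring5 has rolled to (0.684, -0.213) with measured D 39.9 mm. The earlier grasp was too high, with only about 2 mm of pad overlap, so this time I'll grip lower.

>>> {"fn": "jog_arm", "kwargs": {
  "deltas": [0.001,0.004,0.05,0,0,0,0.25,0.001,0.004,0.1,0,0,0,0.25,0.001,0.004,0.135,0,0,0,0.25,0.001,0.004,0.155,0,0,0,0.25,0.001,0.004,0.163,0,0,0,0.25,0.001,0.004,0.163,0,0,0,0.25,0.001,0.004,0.163,0,0,0,0.25]
}}

```text
time: 44.2
tool_pos: [0.6851, -0.2143, 0.0182]
tcp_rot: [2.226, 2.216, -0.001]
wrist_force: [0.7, 0.6, 0.4]
width: 0.625
grip_force: 0.0
```

>>> {"fn": "jog_arm", "kwargs": {
  "deltas": [0,0,0,0,0,0,-1,0,0,0,0,0,0,-1,0,0,0,0,0,0,-1,0,0,0,0,0,0,-1,0,0,0,0,0,0,-1]
}}

```text
time: 44.7
tool_pos: [0.6857, -0.2146, 0.0193]
tcp_rot: [2.226, 2.215, -0.0]
wrist_force: [-1.3, -0.2, 7.0]
width: 0.436
grip_force: 60.2
```

```bash
python3 -c "from h import *; st()"
```

```text
t 44.7 pos [ 0.6857 -0.2146  0.0193] psi -0.28 z [ 0.001 -0.001 -1.   ] w 0.436 g 60.2 F [-1.3 -0.2  7. ] q6 -0.33
```

>>> {"fn": "jog_arm", "kwargs": {
  "deltas": [0,0,-0.04,0,0,0,-1,0,-0.01,-0.09,0,0,0,-1,0.02,-0.03,-0.13,0,0,0,-1,0.06,-0.055,-0.15,0,0,0,-1,0.1,-0.08,-0.165,0,0,0,-1,0.14,-0.105,-0.178,0,0,0,-1,0.18,-0.13,-0.178,0,0,0,-1,0.22,-0.155,-0.178,0,0,0,-1],
  "squeeze": 70
}}

```text
time: 45.5
tool_pos: [0.5297, 0.008, 0.1964]
tcp_rot: [-2.227, -2.215, 0.0]
wrist_force: [0.0, 1.6, -0.2]
width: 0.425
grip_force: 70.0
```

>>> {"fn": "jog_arm", "kwargs": {
  "deltas": [0.04,-0.008,0,0,0,0,-1,0.08,-0.016,0,0,0,0,-1,0.094,-0.017,0,0,0,0,-1,0.094,-0.017,0,0,0,0,-1,0.094,-0.017,0,0,0,0,-1,0.094,-0.017,0,0,0,0,-1,0.094,-0.017,0,0,0,0,-1,0.094,-0.017,0,0,0,0,-1]
}}

```text
time: 46.3
tool_pos: [0.5142, 0.0998, 0.1952]
tcp_rot: [-2.227, -2.213, 0.003]
wrist_force: [-0.2, -0.3, 0.3]
width: 0.427
grip_force: 70.0
```

```bash
python3 thread.py 5 .0055; python3 thread.py 5 .007
```

```text
t 46.3 pos [0.5142 0.0998 0.1952] psi -0.37 z [-0.003 -0.    -1.   ] w 0.427 g 70.0 F [-0.2 -0.3  0.3] q6 0.15
ring-TCP [-0.0004  0.0041] D 0.04 0.039999999999999994 rms 0.00072
tip uv 322.6 101.8 pred [322.1 101.1] tip [0.5136 0.1689 0.101 ]
stack ring 4 centre [0.5135 0.1693] D 0.0567 want 0.047 rms 0.00018
shift tool [ 0.065  -0.0007 -0.    ] with stored post [ 0.0654 -0.001  -0.    ]
t 46.35 pos [0.5141 0.0999 0.1952] psi -0.36 z [-0.003 -0.    -1.   ] w 0.428 g 70.0 F [ 0.2  0.3 -0.1] q6 0.15
ring-TCP [-0.0004  0.0032] D 0.0407 0.039999999999999994 rms 0.00082
tip uv 322.6 102.1 pred [322.2 101.4] tip [0.5136 0.1689 0.101 ]
stack ring 4 centre [0.5133 0.1693] D 0.0567 want 0.047 rms 0.00022
shift tool [ 0.0657 -0.0007 -0.    ] with stored post [ 0.0661 -0.0009 -0.    ]
```

>>> {"fn": "jog_arm", "kwargs": {
  "deltas": [0.035,-0.001,0,0,0,0,-1,0.058,-0.001,0,0,0,0,-1,0.065,-0.001,0.01,0,0,0,-1,0.065,-0.001,0.03,0,0,0,-1,0.065,-0.001,0.05,0,0,0,-1,0.065,-0.001,0.065,0,0,0,-1,0.065,-0.001,0.067,0,0,0,-1,0.065,-0.001,0.067,0,0,0,-1]
}}

```text
time: 47.2
tool_pos: [0.5127, 0.1653, 0.1276]
tcp_rot: [-2.225, -2.214, 0.005]
wrist_force: [-0.2, 0.1, -0.1]
width: 0.431
grip_force: 70.0
```

>>> {"fn": "jog_arm", "kwargs": {
  "deltas": [0,0,0.006,0,0,0,-1,0,0,0.012,0,0,0,-1,0,0,0.017,0,0,0,-1,0,0,0.017,0,0,0,-1]
}}

```text
time: 47.6
tool_pos: [0.5125, 0.1656, 0.1105]
tcp_rot: [-2.225, -2.214, 0.005]
wrist_force: [-0.3, 0.1, -0.2]
width: 0.428
grip_force: 70.0
```

>>> {"fn": "jog_arm", "kwargs": {
  "deltas": [0,0,0.01,0,0,0,-1,0,0,0.018,0,0,0,-1,0,0,0.023,0,0,0,-1,0,0,0.025,0,0,0,-1,0,0,0.025,0,0,0,-1]
}}

```text
time: 48.1
tool_pos: [0.5128, 0.1658, 0.0859]
tcp_rot: [-2.225, -2.215, 0.004]
wrist_force: [0.4, 0.1, -0.5]
width: 0.43
grip_force: 70.1
```

>>> {"fn": "jog_arm", "kwargs": {
  "deltas": [0,0,0,0,0,0,0.6,0,0,0,0,0,0,0.6,0,0,0,0,0,0,1,0,0,-0.04,0,0,0,1,0,0,-0.08,0,0,0,1,-0.02,0,-0.11,0,0,0,1,-0.065,0.005,-0.11,0,0,0,1,-0.11,0.01,-0.11,0,0,0,1]
}}

```text
time: 48.9
tool_pos: [0.524, 0.0553, 0.1987]
tcp_rot: [2.223, 2.218, 0.003]
wrist_force: [1.0, -0.3, -1.3]
width: 1.0
grip_force: 0.0
```

>>> {"fn": "jog_arm", "kwargs": {
  "deltas": [-0.045,0,0,0,0,0,1,-0.09,0,0,0,0,0,1,-0.135,0.005,0,0,0,0,1,-0.18,0.01,0.005,0,0,0,1,-0.225,0.02,0.01,0,0,0,1,-0.27,0.03,0.015,0,0,0,1,-0.315,0.035,0.015,0,0,0,1,-0.35,0.04,0.015,0,0,0,1]
}}

```text
time: 49.7
tool_pos: [0.5608, -0.2971, 0.1811]
tcp_rot: [-2.227, -2.214, 0.003]
wrist_force: [-0.2, 0.5, 0.1]
width: 0.998
grip_force: 0.0
```

>>> {"fn": "jog_arm", "kwargs": {
  "deltas": [-0.058,0.005,0,0,0,0,1,-0.058,0.005,0,0,0,0,1,-0.058,0.005,0,0,0,0,1,-0.058,0.005,0,0,0,0,1,-0.058,0.005,0,0,0,0,1,-0.058,0.005,0,0,0,0,1]
}}

```text
time: 50.3
tool_pos: [0.5658, -0.3508, 0.1813]
tcp_rot: [-2.223, -2.216, 0.003]
wrist_force: [0.2, -0.0, -0.4]
width: 1.001
grip_force: 0.0
```

```bash
python3 ring.py 6 .568 -.351; python3 blobs.py top
```

```text
t 50.3 pos [ 0.5658 -0.3508  0.1813] psi -0.18 z [-0.003  0.    -1.   ] w 1.001 g 0.0 F [ 0.2 -0.  -0.4] q6 -0.59
ring [ 0.5707 -0.3489] D 0.0333 D0 0.032999999999999995 rms 0.00044 106 uv [330.  177.9]
shift to it (tool), TCP z=.02: [0.0019 0.0053 0.1613]
130 (np.int32(229), np.int32(198), np.int32(21), np.int32(20), np.int32(304)) [0.516 0.167]
140 (np.int32(230), np.int32(198), np.int32(20), np.int32(20), np.int32(255)) [0.516 0.166]
150 (np.int32(241), np.int32(200), np.int32(8), np.int32(10), np.int32(25)) [0.524 0.149]
```

>>> {"fn": "jog_arm", "kwargs": {
  "deltas": [0.002,0.005,0.05,0,0,0,0.15,0.002,0.005,0.1,0,0,0,0.15,0.002,0.005,0.135,0,0,0,0.15,0.002,0.005,0.155,0,0,0,0.15,0.002,0.005,0.162,0,0,0,0.15,0.002,0.005,0.162,0,0,0,0.15,0.002,0.005,0.162,0,0,0,0.15]
}}

```text
time: 51.1
tool_pos: [0.5715, -0.351, 0.0208]
tcp_rot: [2.226, 2.216, -0.002]
wrist_force: [0.1, 0.1, 0.4]
width: 0.574
grip_force: 0.0
```

>>> {"fn": "jog_arm", "kwargs": {
  "deltas": [0,0,0,0,0,0,-1,0,0,0,0,0,0,-1,0,0,0,0,0,0,-1,0,0,0,0,0,0,-1,0,0,0,0,0,0,-1],
  "squeeze": 60
}}

```text
time: 51.6
tool_pos: [0.572, -0.3515, 0.0221]
tcp_rot: [2.225, 2.214, -0.001]
wrist_force: [-0.4, 1.6, 5.3]
width: 0.345
grip_force: 58.8
```

>>> {"fn": "jog_arm", "kwargs": {
  "deltas": [0,0,-0.04,0,0,0,-1,0.01,0,-0.085,0,0,0,-1,0.04,-0.005,-0.125,0,0,0,-1,0.08,-0.01,-0.15,0,0,0,-1,0.12,-0.015,-0.165,0,0,0,-1,0.16,-0.02,-0.178,0,0,0,-1,0.205,-0.025,-0.178,0,0,0,-1,0.25,-0.03,-0.178,0,0,0,-1]
}}

```text
time: 52.4
tool_pos: [0.5424, -0.0991, 0.1994]
tcp_rot: [2.227, 2.214, 0.001]
wrist_force: [-0.1, -0.1, -0.2]
width: 0.349
grip_force: 59.3
```

>>> {"fn": "jog_arm", "kwargs": {
  "deltas": [0.045,-0.005,0,0,0,0,-1,0.09,-0.01,0,0,0,0,-1,0.135,-0.015,0,0,0,0,-1,0.175,-0.02,0,0,0,0,-1,0.2,-0.027,0,0,0,0,-1,0.2,-0.027,0,0,0,0,-1,0.2,-0.027,0,0,0,0,-1,0.2,-0.027,0,0,0,0,-1]
}}

```text
time: 53.2
tool_pos: [0.5163, 0.099, 0.1978]
tcp_rot: [-2.227, -2.215, 0.002]
wrist_force: [-0.3, -0.8, -0.4]
width: 0.35
grip_force: 59.3
```

>>> {"fn": "jog_arm", "kwargs": {
  "deltas": [0,0,0,0,0,0,-1,0,0,0,0,0,0,-1,0,0,0,0,0,0,-1]
}}

```text
time: 53.5
tool_pos: [0.5161, 0.099, 0.1973]
tcp_rot: [-2.227, -2.213, 0.003]
wrist_force: [0.5, -0.4, -0.4]
width: 0.346
grip_force: 59.3
```

```bash
python3 thread.py 6 .0055; python3 thread.py 6 .007
```

```text
t 53.5 pos [0.5161 0.099  0.1973] psi -0.36 z [-0.003 -0.    -1.   ] w 0.346 g 59.3 F [ 0.5 -0.4 -0.4] q6 0.15
ring-TCP [-0.0002  0.007 ] D 0.033 0.032999999999999995 rms 0.00075
tip uv 319.5 100.5 pred [318.9  99.7] tip [0.5137 0.1688 0.101 ]
stack ring 5 centre [0.5141 0.1765] D 0.0432 want 0.04 rms 0.00211
shift tool [ 0.0628 -0.0026  0.    ] with stored post [ 0.0632 -0.003   0.    ]
t 53.55 pos [0.5161 0.0992 0.1972] psi -0.34 z [-0.003 -0.    -1.   ] w 0.346 g 59.3 F [-0.1  0.   0.3] q6 0.15
ring-TCP [-0.0001  0.006 ] D 0.0332 0.032999999999999995 rms 0.00073
tip uv 319.7 100.7 pred [319.   99.9] tip [0.5137 0.1689 0.101 ]
stack ring 5 centre [0.5142 0.1807] D 0.0385 want 0.04 rms 0.00388
shift tool [ 0.0636 -0.0027  0.    ] with stored post [ 0.0641 -0.0031  0.    ]
```

>>> {"fn": "jog_arm", "kwargs": {
  "deltas": [0.035,-0.003,0,0,0,0,-1,0.058,-0.003,0,0,0,0,-1,0.064,-0.003,0.01,0,0,0,-1,0.064,-0.003,0.03,0,0,0,-1,0.064,-0.003,0.05,0,0,0,-1,0.064,-0.003,0.062,0,0,0,-1,0.064,-0.003,0.062,0,0,0,-1,0.064,-0.003,0.062,0,0,0,-1]
}}

```text
time: 54.4
tool_pos: [0.5132, 0.1635, 0.1352]
tcp_rot: [-2.226, -2.214, 0.004]
wrist_force: [-0.3, 0.9, 0.1]
width: 0.346
grip_force: 59.3
```

>>> {"fn": "jog_arm", "kwargs": {
  "deltas": [0,0,0.006,0,0,0,-1,0,0,0.012,0,0,0,-1,0,0,0.02,0,0,0,-1,0,0,0.02,0,0,0,-1]
}}

```text
time: 54.8
tool_pos: [0.5125, 0.1638, 0.1141]
tcp_rot: [-2.225, -2.214, 0.004]
wrist_force: [0.5, 0.7, -0.9]
width: 0.348
grip_force: 59.3
```

```bash
python3 -c "
from h import *
st();c=read_camera('wrist'); cv2.imwrite('pics/w8.png',cv2.resize(c['color'][150:400,180:480],None,fx=2.4,fy=2.4))"
```

```text
t 54.8 pos [0.5125 0.1638 0.1141] psi -0.29 z [-0.004  0.    -1.   ] w 0.348 g 59.3 F [ 0.5  0.7 -0.9] q6 0.27
```

>>> {"fn": "jog_arm", "kwargs": {
  "deltas": [0,0,0.006,0,0,0,-1,0,0,0.01,0,0,0,-1,0,0,0.013,0,0,0,-1,0,0,0.013,0,0,0,-1]
}}

```text
time: 55.25
tool_pos: [0.5128, 0.1638, 0.1018]
tcp_rot: [-2.225, -2.214, 0.004]
wrist_force: [0.4, 0.3, -0.1]
width: 0.343
grip_force: 59.3
```

>>> {"fn": "jog_arm", "kwargs": {
  "deltas": [0,0,0,0,0,0,0.3,0,0,0,0,0,0,0.3,0,0,0,0,0,0,0.3,0,0,-0.04,0,0,0,0.3,-0.02,0,-0.08,0,0,0,0.3,-0.05,0,-0.1,0,0,0,0.3,-0.07,0,-0.1,0,0,0,0.3,-0.07,0,-0.1,0,0,0,0.3]
}}

```text
time: 56.05
tool_pos: [0.5136, 0.092, 0.2039]
tcp_rot: [2.229, 2.213, -0.0]
wrist_force: [-0.2, 0.7, -0.6]
width: 0.65
grip_force: 0.0
```

>>> {"fn": "jog_arm", "kwargs": {
  "deltas": [0,0,0,0,0,0,0.3,0,0,0,0,0,0,0.3,0,0,0,0,0,0,0.3]
}}

```text
time: 56.35
tool_pos: [0.5124, 0.0945, 0.2015]
tcp_rot: [-2.224, -2.215, 0.005]
wrist_force: [-0.0, 0.3, -0.4]
width: 0.648
grip_force: 0.0
```

Run:
```python
from h import *
s=st(); c=read_camera("wrist")
# measure tip, stack-top ring by edges: crop of stack, and the handle region
u,v=map(int,proj(c,[.513,.169,.07])); a=c["color"][max(0,v-90):v+110,u-130:u+130]
d=read_camera("side"); u,v=map(int,proj(d,[.513,.169,.06])); b=d["color"][v-40:v+50,u-50:u+50]
A=cv2.resize(a,None,fx=2,fy=2,interpolation=cv2.INTER_CUBIC); B=cv2.resize(b,(int(100*A.shape[0]/90*0.66),int(A.shape[0])),interpolation=cv2.INTER_CUBIC)
im=np.hstack([A,B])[:600,:800]; print(A.shape,im.shape); cv2.imwrite("pics/chk.png",im)
```

```text
t 56.35 pos [0.5124 0.0945 0.2015] psi -0.23 z [-0.004  0.    -1.   ] w 0.648 g 0.0 F [-0.   0.3 -0.4] q6 0.14
(400, 520, 3) (400, 800, 3)
```

View pics/chk.png

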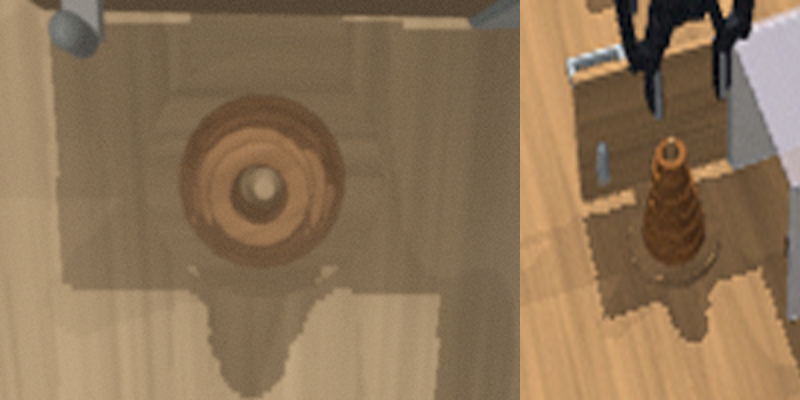

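The check picture shows all six rings stacked concentrically: a cone in the side view, widest at the bottom, with the post tip through ring6. Next I'll return to the handle and shut the door.

>>> {"fn": "jog_arm", "kwargs": {
  "deltas": [0.03,-0.01,0,0,0,8.5,-0.3,0.06,-0.02,0,0,0,17,-0.3,0.09,-0.03,0,0,0,25.5,-0.3,0.12,-0.04,0,0,0,34,-0.3,0.15,-0.05,0,0,0,42.5,-0.3,0.18,-0.05,0,0,0,51,-0.3,0.189,-0.05,0,0,0,59.5,-0.3,0.189,-0.05,0,0,0,68,-0.3]
}}

```text
time: 57.25
tool_pos: [0.4633, 0.2853, 0.2021]
tcp_rot: [-3.085, -0.587, 0.005]
wrist_force: [-0.1, -0.1, 1.0]
width: 0.351
grip_force: 0.0
```

>>> {"fn": "jog_arm", "kwargs": {
  "deltas": [0,0,0,0,0,8,-0.3,0,0,0,0,0,16,-0.3,0,0,0,0,0,22.8,-0.3,0,0,0,0,0,22.8,-0.3,0,0,0,0,0,22.8,-0.3,0,0,0,0,0,22.8,-0.3,0,0,0,0,0,22.8,-0.3]
}}

```text
time: 57.95
tool_pos: [0.4638, 0.2831, 0.2024]
tcp_rot: [3.141, -0.028, -0.004]
wrist_force: [0.9, 0.2, 0.1]
width: 0.349
grip_force: 0.0
```

Run:
```python
from h import *
s=st(); print("shift to handle z=.10",rel([.4621,.2833,.10],s).round(4))
c=read_camera("wrist"); 
print("pred handle uv",np.round(proj(c,[.4621,.2833,.1]),1), "ends", np.round(proj(c,[.434,.2833,.1]),1),np.round(proj(c,[.490,.2833,.1]),1))
g=c["color"].astype(float); u,v=map(int,proj(c,[.4621,.2833,.1]))
# steel: low saturation
hsv=cv2.cvtColor(c["color"],cv2.COLOR_BGR2HSV); m=cv2.inRange(hsv,(0,0,60),(180,60,255)); n,l,stt,ce=cv2.connectedComponentsWithStats(m)
for k in range(1,n):
    if stt[k,4]>60: print(stt[k].tolist(),ce[k].round(1))
cv2.imwrite("pics/h.png",c["color"])
```

```text
t 57.95 pos [0.4638 0.2831 0.2024] psi -91.01 z [-0.003 -0.    -1.   ] w 0.349 g 0.0 F [0.9 0.2 0.1] q6 2.09
shift to handle z=.10 [-0.0014 -0.0002  0.1024]
pred handle uv [323.9 207.2] ends [324.5 244.7] [323.2 167.1]
[317, 161, 71, 150, 3605] [349.  221.5]
[409, 195, 11, 19, 139] [413.6 205.5]
[259, 253, 27, 56, 760] [272.6 280. ]
```

>>> {"fn": "jog_arm", "kwargs": {
  "deltas": [0,0,0.03,0,0,0,-0.3,0,0,0.06,0,0,0,-0.3,0,0,0.085,0,0,0,-0.3,0,0,0.102,0,0,0,-0.3,0,0,0.102,0,0,0,-0.3,0,0,0.102,0,0,0,-1,0,0,0.102,0,0,0,-1,0,0,0.102,0,0,0,-1]
}}

```text
time: 58.8
tool_pos: [0.4641, 0.2833, 0.1014]
tcp_rot: [-3.141, 0.03, 0.002]
wrist_force: [0.4, 0.2, -1.2]
width: 0.092
grip_force: 58.5
```

Run:
```python
from h import *
from math import *
st()
for i in range(1,9):
    t=-.1*i;c,s=cos(t),sin(t); print(round(.14-(c*.14-s*.052),4),round(.052-(s*.14+c*.052),4),round(degrees(t),2))
```

```text
t 58.8 pos [0.4641 0.2833 0.1014] psi -91.08 z [-0.001  0.001 -1.   ] w 0.092 g 58.5 F [ 0.4  0.2 -1.2] q6 2.09
-0.0045 0.0142 -5.73
-0.0075 0.0289 -11.46
-0.0091 0.0437 -17.19
-0.0092 0.0586 -22.92
-0.0078 0.0735 -28.65
-0.0049 0.0881 -34.38
-0.0006 0.1024 -40.11
0.0052 0.1162 -45.84
```

>>> {"fn": "jog_arm", "kwargs": {
  "deltas": [-0.0024,0.007,0,0,0,-2.9,-1,-0.0062,0.0215,0,0,0,-8.6,-1,-0.0085,0.0363,0,0,0,-14.3,-1,-0.0092,0.051,0,0,0,-20,-1,-0.0087,0.066,0,0,0,-25.8,-1,-0.0065,0.081,0,0,0,-31.5,-1,-0.0049,0.088,0,0,0,-34.4,-1,-0.0049,0.088,0,0,0,-34.4,-1],
  "squeeze": 70
}}

```text
time: 59.6
tool_pos: [0.4569, 0.1945, 0.1014]
tcp_rot: [-3.009, -0.899, 0.004]
wrist_force: [-3.0, -1.3, 4.1]
width: 0.088
grip_force: 69.0
```

>>> {"fn": "jog_arm", "kwargs": {
  "deltas": [-0.0024,0.007,0,0,0,-2.9,-1,-0.0062,0.0215,0,0,0,-8.6,-1,-0.0085,0.0363,0,0,0,-14.3,-1,-0.0092,0.051,0,0,0,-20,-1,-0.0087,0.066,0,0,0,-25.8,-1,-0.0065,0.081,0,0,0,-31.5,-1,-0.0049,0.088,0,0,0,-34.4,-1,-0.0049,0.088,0,0,0,-34.4,-1]
}}

```text
time: 60.4
tool_pos: [0.5017, 0.1181, 0.1014]
tcp_rot: [-2.609, -1.75, 0.005]
wrist_force: [-4.4, -2.7, 5.3]
width: 0.086
grip_force: 69.4
```

```bash
python3 -c "from h import *; st(); print(rel([.5530,.0881,.101]))"
```

```text
t 60.4 pos [0.5017 0.1181 0.1014] psi -22.29 z [-0.003 -0.001 -1.   ] w 0.086 g 69.4 F [-4.4 -2.7  5.3] q6 0.57
[-0.00831405  0.05882431  0.00027808]
```

>>> {"fn": "jog_arm", "kwargs": {
  "deltas": [-0.0045,0.0142,0,0,0,-5.7,-1,-0.0075,0.029,0,0,0,-11.5,-1,-0.0091,0.0437,0,0,0,-17.2,-1,-0.0094,0.051,0,0,0,-20,-1,-0.0093,0.056,0,0,0,-22,-1,-0.0091,0.061,0,0,0,-24,-1,-0.0091,0.063,0,0,0,-24,-1,-0.0091,0.063,0,0,0,-24,-1]
}}

```text
time: 61.2
tool_pos: [0.5536, 0.0876, 0.1013]
tcp_rot: [-2.185, -2.248, 0.009]
wrist_force: [-12.1, 1.4, 13.0]
width: 0.09
grip_force: 70.1
```

```bash
python3 -c "from h import *; st()"
```

```text
t 61.2 pos [0.5536 0.0876 0.1013] psi 1.63 z [-0.009  0.001 -1.   ] w 0.09 g 70.1 F [-12.1   1.4  13. ] q6 0.08
```

>>> {"fn": "jog_arm", "kwargs": {
  "deltas": [0,0.001,0,0,0,0,-1,0,0.001,0,0,0,0,-0.3,0,0.001,0,0,0,0,-0.3,0,0,0,0,0,0,-0.3,0,0,-0.03,0,0,0,-0.3,0,0,-0.07,0,0,0,-0.3,0,0,-0.1,0,0,0,-0.3,0,0,-0.1,0,0,0,-0.3]
}}

```text
time: 62.0
tool_pos: [0.5605, 0.0871, 0.2063]
tcp_rot: [2.185, 2.25, 0.011]
wrist_force: [1.3, -1.1, 0.4]
width: 0.346
grip_force: 0.0
```

>>> {"fn": "jog_arm", "kwargs": {
  "deltas": [0,0,0,0,0,0,-0.3,0,0,0,0,0,0,-0.3,0,0,0,0,0,0,-0.3]
}}

```text
time: 62.3
tool_pos: [0.5552, 0.0865, 0.1982]
tcp_rot: [-2.185, -2.251, 0.007]
wrist_force: [-0.7, -0.4, -1.0]
width: 0.352
grip_force: 0.0
```

```bash
python3 - <<'E'
from h import *
st(); c=read_camera("wrist"); g=c["color"][:,:,0].astype(float)
u,v=proj(c,[.553,.088,.1]); print("pred",u,v); U,V=int(u),int(v); P=[]
for r in range(V-26,V+27,4):
    x=g[r,U-20:U+20]; w=np.clip(x-np.median(x)-15,0,None)
    if w.sum()>20: P.append(at_z(c,U-20+(w*np.arange(40)).sum()/w.sum(),r,.1)[:2])
P=np.array(P); k=np.polyfit(P[:,1],P[:,0],1); print("bar x",P[:,0].mean().round(4),"yaw",-k[0].round(4),len(P))
# rings inside cupboard: brown pixels on the post seen through the clear top; dropped rings elsewhere
E
python3 blobs.py top; python3 -c "
from h import *
c=read_camera('side');a=cv2.imread('pics/side0.png')
h=cv2.cvtColor(c['color'],cv2.COLOR_BGR2HSV);m=cv2.inRange(h,(0,110,40),(18,255,190)); n,l,s,ce=cv2.connectedComponentsWithStats(m)
print([ (s[k].tolist()) for k in range(1,n) if s[k,4]>30])
for nm,q in (('door top corner',[.593,.06,.125]),): print(proj(c,q))
d=cv2.absdiff(c['color'],a).max(2); print('cupboard-door diff',d[100:180,315:385].mean(), 'case',d[200:232,322:348].mean(),'dish',d[250:284,298:336].mean())
t=read_camera('top');b=cv2.imread('pics/top0.png');d=cv2.absdiff(t['color'],b).max(2);print('top case',d[180:204,308:334].mean(),'dish',d[204:236,352:384].mean())
"
```

```text
t 62.3 pos [0.5552 0.0865 0.1982] psi 1.71 z [-0.006 -0.    -1.   ] w 0.352 g 0.0 F [-0.7 -0.4 -1. ] q6 0.08
pred 321.36525915821403 206.4924397817485
bar x 0.5529 yaw 0.0332 14
[[335, 0, 305, 400, 71573], [97, 36, 376, 364, 30673], [0, 63, 227, 337, 28418], [335, 78, 45, 32, 508], [118, 97, 18, 73, 243], [183, 96, 22, 73, 526], [162, 108, 9, 13, 55], [369, 113, 20, 28, 108], [388, 116, 28, 43, 208], [233, 123, 9, 17, 43], [282, 128, 12, 14, 46], [235, 141, 10, 18, 62], [259, 141, 15, 39, 86], [60, 147, 7, 35, 62], [254, 146, 20, 48, 179], [405, 151, 25, 24, 197], [140, 158, 15, 44, 129], [283, 179, 16, 38, 57], [412, 250, 7, 13, 34], [409, 258, 89, 142, 1543], [270, 330, 8, 21, 38], [180, 345, 8, 25, 60], [91, 382, 7, 18, 44], [470, 385, 11, 15, 39]]
(np.float64(335.0679880687955), np.float64(150.0191027947297))
cupboard-door diff 19.883035714285715 case 20.614182692307693 dish 2.625386996904025
top case 17.001602564102566 dish 10.498046875
```

>>> {"fn": "jog_arm", "kwargs": {
  "deltas": [0,-0.04,-0.03,0,0,0,0.5,0,-0.08,-0.06,0,0,0,0.5,0,-0.1,-0.08,0,0,0,0.5,0,-0.1,-0.08,0,0,0,0.5,0,-0.1,-0.08,0,0,0,0.5]
}}

```text
time: 63.0
tool_pos: [0.457, 0.0837, 0.2808]
tcp_rot: [-2.187, -2.254, 0.0]
wrist_force: [0.9, 0.1, -0.0]
width: 0.75
grip_force: 0.0
```

```bash
python3 - <<'E'
from h import *
for n in("top","side"):
    for nm,im in (("then",cv2.imread(f"pics/{n}0.png")),("now",read_camera(n)["color"])):
        h=cv2.cvtColor(im,cv2.COLOR_BGR2HSV)
        R0={"top":((300,330),(175,210),(345,392),(198,242)),"side":((320,352),(198,236),(292,342),(245,288))}[n]
        a=cv2.inRange(h,(65,40,60),(95,255,255)); b=cv2.inRange(h,(0,0,120),(180,45,255))
        f=lambda m,x,y:np.round(np.argwhere(m[y[0]:y[1],x[0]:x[1]]).mean(0)[::-1]+[x[0],y[0]],1).tolist()
        print(n,nm,"case",f(a,*R0[:2]),"dish",f(b,*R0[2:]))
c=read_camera("wrist")
# brown mass on the post through the clear top
p=[proj(c,[.6025+.062,.230-.085+.002,z]) for z in(.03,.09)]; print(p); u,v=map(int,p[1]); 
if 20<u<620 and 20<v<380: print("rgb at stack", c["color"][v-12:v+13:6,u-12:u+13:6].tolist())
E
python3 blobs.py top
```

```text
top then case [320.0, 192.2] dish [367.1, 219.3]
top now case [320.0, 192.2] dish [366.8, 219.3]
side then case [335.4, 216.7] dish [316.4, 264.5]
side now case [335.3, 216.8] dish [316.4, 264.3]
[(np.float64(531.4520762154632), np.float64(104.31150257096199)), (np.float64(569.950090022367), np.float64(109.34896544673084))]
rgb at stack [[[144, 146, 153], [141, 143, 148], [150, 154, 162], [150, 152, 161], [146, 150, 157]], [[142, 144, 153], [145, 148, 156], [148, 151, 160], [144, 150, 156], [151, 156, 161]], [[145, 151, 159], [149, 152, 160], [150, 153, 157], [149, 150, 158], [148, 150, 158]], [[148, 151, 158], [151, 153, 159], [151, 152, 158], [156, 160, 164], [147, 149, 155]], [[147, 151, 160], [145, 147, 155], [147, 148, 153], [145, 145, 154], [151, 154, 162]]]
```

```bash
python3 -c "from workcell import finish_job; print(finish_job())"
```

```text
the job is handed in; nothing more can be done
None
```

I put all six rings on the post, widest at the bottom, and pushed the door shut past its catch. The case and dish did not move, no rings are left on the dresser, and I handed the job in at about 63 s. After shutting the door I could not see the rings through the cupboard's top.

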